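Run-in test of small cooling fans

TASK

Put every fan with a blue sticker flat in a pocket of its own in the blue carrier, face up, while the carrier waits at its loading station, and drop the red-stickered faulty fan into the red reject bin at any time. Then slide the loaded carrier fully home to the test station, fold the clear guard all the way down over it, and only once the guard is down turn the voltage knob clockwise until its pointer stands at the green clip on the dial. Leave the other parts and tools around them (comb, spool, heatsink) where they are.

Things in the scene. Friction and masses are not known exactly. Their poses are not given: they have to be found in the camera images.
- fixture: run-in fixture: grey base plate, 190 mm (its x, from -85 to +105) by 360 mm (its y) and 12 mm thick; origin on the table under the middle of the slide, x away from the robot, y along the slide (to the left). Two hinge posts stand on it at x = 94, y = 17 and 183 mm, up to 100 mm above the table. Front edge: yellow mark at the loading station, green at the test station
- carrier (a joint): travel of the blue carrier along the fixture's y in m: 0 = loading station (right), 0.200 = against the end stop at the test station (left); stays where it is left, about 2.5 N to move
- tray (a point): centre of the blue carrier's tray, on its floor (28 mm above the table). Tray 140 mm (x) by 124 mm (y), four square pockets 56 x 56 mm with 10 mm high fences, pocket centres at x = +-38 mm, y = +-30 mm from here (a 20 mm wide web between the front and back pockets); axes as the fixture's
- tray_handle (a point): top of the carrier's upright orange post, 18 mm in diameter and 47 mm tall (its top 75 mm above the table), on a tongue at the carrier's front, 110 mm before the tray centre
- guard (a joint): angle of the clear, yellow-framed guard panel in rad: 0 = folded down level over the test station (its underside 88 mm above the table, on its stop), about 1.57 = upright at the back; stiff hinge, stays where it is left, about 3 N at the edge
- guard_hinge (a point): middle of the guard's hinge line (along the fixture's y), 88 mm above the table at the far side of the test station. Panel 165 mm from hinge to free edge, 150 mm wide, 6 mm thick (its outer face, on top when the guard is down and away from the robot when it is upright, is 6 mm off the hinge line), black 40 mm wide lip 15 mm beyond the free edge
- volt (a joint): voltage knob: turned angle in rad, 0 = zero volts, grows clockwise seen from above, up to 5.2; axis vertical; stays where it is left
- volt_grip (a point): on the axis of the voltage knob, on top of a grey bench supply (150 x 125 mm, 60 mm high) with a white dial, at the height to grip its bar. The bar is 46 mm long, 14 mm thick, 32 mm high, its top 7 mm above this point; a white line on its top points from the axis to the pointing end
- volt_pointer (a point): point on the dial 45 mm from the knob's axis that the bar's pointing end (white line on top, orange nib at its foot) points at; turns with the knob
- set_mark (a point): green clip on the rim of the dial, 45 mm from the knob's axis: the voltage to set
- bin: red open reject bin, 120 x 120 mm outside, 50 mm high, walls and floor 5 mm; origin at the centre of its underside
- fan1: 40 x 40 mm square, 28 mm high cooling fan (55 g), white frame, dark face with grey blades upward and a blue round sticker on the hub; origin at the centre of its underside, z up, x and y square to its sides. Good fan; may be absent
- fan2: 40 x 40 mm square, 28 mm high cooling fan (55 g), white frame, dark face with grey blades upward and a blue round sticker on the hub; origin at the centre of its underside, z up, x and y square to its sides. Good fan; may be absent
- fan3: 40 x 40 mm square, 28 mm high cooling fan (55 g), white frame, dark face with grey blades upward and a blue round sticker on the hub; origin at the centre of its underside, z up, x and y square to its sides. Good fan; may be absent
- fan4: 40 x 40 mm square, 28 mm high cooling fan (55 g), white frame, dark face with grey blades upward and a blue round sticker on the hub; origin at the centre of its underside, z up, x and y square to its sides. Good fan; may be absent
- badfan: 40 x 40 mm square, 28 mm high cooling fan (55 g), white frame, dark face with grey blades upward and a red round sticker on the hub; origin at the centre of its underside, z up, x and y square to its sides. Faulty fan
- comb: yellow cable comb, 70 x 12 mm, 22 mm high; bystander
- spool: orange empty spool, 64 mm diameter, 40 mm high; bystander
- heatsink: finned aluminium heatsink, 50 x 50 mm, 22 mm high; bystander
Mind the look-alikes: they are no part of the job. Leave any pink or turquoise look-alike of the fan3 alone.

How it is judged:
On the way, in this order (a step that is already met when the one before it is completed fails the run):
1. every blue-stickered fan lies flat in a pocket of the carrier at the loading station (x of fan1 in the frame of tray between -0.07 and 0.07 m and y of fan1 in the frame of tray between -0.062 and 0.062 m and z of fan1 in the frame of tray between -0.004 and 0.005 m and angle between each of fan1, fan2, fan3, fan4's own z axis and vertical below 0.12 rad and x of fan2 in the frame of tray between -0.07 and 0.07 m and y of fan2 in the frame of tray between -0.062 and 0.062 m and z of fan2 in the frame of tray between -0.004 and 0.005 m and x of fan3 in the frame of tray between -0.07 and 0.07 m and y of fan3 in the frame of tray between -0.062 and 0.062 m and z of fan3 in the frame of tray between -0.004 and 0.005 m and x of fan4 in the frame of tray between -0.07 and 0.07 m and y of fan4 in the frame of tray between -0.062 and 0.062 m and z of fan4 in the frame of tray between -0.004 and 0.005 m and value of joint carrier below 0.04 m), for 0.2 s.
2. the carrier stands fully home at the test station (value of joint carrier above 0.196 m), for 0.2 s.
3. the guard is folded down (value of joint guard below 0.05 rad), for 0.2 s.
4. the knob's pointer stands at the green clip (horizontal distance between volt_pointer and set_mark below 0.0045 m), for 0.3 s.
At the end, for the whole second after the job is handed in: Every blue-stickered fan lies flat (within 5 mm of the floor, 7 degrees) in a carrier pocket, the faulty fan lies in the red bin, the carrier is within 4 mm of its end stop, the guard is within 0.05 rad of fully down, and the knob's pointer is within 4.5 mm (0.1 rad) of the green clip (x of fan1 in the frame of tray between -0.07 and 0.07 m and y of fan1 in the frame of tray between -0.062 and 0.062 m and z of fan1 in the frame of tray between -0.004 and 0.005 m and angle between each of fan1, fan2, fan3, fan4's own z axis and vertical below 0.12 rad and x of fan2 in the frame of tray between -0.07 and 0.07 m and y of fan2 in the frame of tray between -0.062 and 0.062 m and z of fan2 in the frame of tray between -0.004 and 0.005 m and x of fan3 in the frame of tray between -0.07 and 0.07 m and y of fan3 in the frame of tray between -0.062 and 0.062 m and z of fan3 in the frame of tray between -0.004 and 0.005 m and x of fan4 in the frame of tray between -0.07 and 0.07 m and y of fan4 in the frame of tray between -0.062 and 0.062 m and z of fan4 in the frame of tray between -0.004 and 0.005 m and x of badfan in the frame of bin between -0.055 and 0.055 m and y of badfan in the frame of bin between -0.055 and 0.055 m and z of badfan in the frame of bin below 0.045 m and value of joint carrier above 0.196 m and value of joint guard below 0.05 rad and horizontal distance between volt_pointer and set_mark below 0.0045 m); the robot touches nothing.
It fails at once if the knob is turned well up (past 0.7 rad) while the guard is not down (value of joint volt above 0.7 rad and value of joint guard above 0.15 rad).
It fails at once if a bystander is pushed more than 5 cm away (distance of any of comb, spool, heatsink from where it was at the start of the episode above 0.05 m).
Of fan1, fan2, fan3, fan4 only 2 to 4 are there at a start; the rules pass over those that are not, and their reading is None.
At some moment in a run one of fan1, fan2, fan3, fan4, badfan may be knocked a few centimetres aside while the robot is not near it.
It also fails if it takes over 208 s, if anything falls off the work surface, if the arm or the gripper's body presses on something with over 40 N, if the wrist force passes 120 N, or if a joint passes its speed limit or range.

ROBOT

A 6-joint arm with a two-finger parallel gripper is mounted at the origin on the work surface. World frame = base frame: x ahead of the robot, y to its left, z up, the work surface at z = 0. Lengths are in m, angles in rad, forces in N, time in s.
With the tool pointing down it reaches from about 0.25 to 0.775 m from the base axis. Payload 4 kg.
Tool frame: the origin (TCP) lies on the centre line of the jaws, within the pads' length; the fingertips stand robot.tips_ahead ahead of it and the grasp point (between the pads) lies 8 mm behind it (robot.tips_ahead is the distance from the TCP to the fingertips, in m); z points along the fingers, y is the line along which they close (so a half turn about z gives the same grasp; the last joint's range is limited). The gripper opens to 94 mm and grips with 3 to 60 N. Pads are 16 mm wide; open, the fingers measure 119 mm over their backs; the gripper's body (75 mm by 177 mm) begins 78 mm behind the grasp point.
Start: joints at [1.046, 0.087, 1.371, -0, 1.684, -0.103], TCP at [0.225, 0.502, 0.217] pointing down, gripper open.
Joint ranges: [-3.1, 3.1], [-0.76, 2.03], [0.27, 2.55], [-1.08, 4.22], [0.17, 2.65], [-2.57, 2.57]. Speed limits (rad/s): [2.79, 2.79, 3.14, 3.14, 3.14, 3.14].

INTERFACE

Orientations are given as [roll, pitch, yaw] about the fixed x, y, z axes, in that order (R = Rz(yaw) Ry(pitch) Rx(roll)).
In Python, from bench import robot, snapshot, close_job, spotter gives the robot as it stands. The module is installed in compiled form; this text tells all that it offers.
- The arm moves only by the tool servo_tool, never from a script. Its argument "commands" is one flat list of numbers, 7 for each row, row after row: the shift along the tool's x, y, z in m, then the turn, a rotation vector about the tool's x, y, z in degrees, then the finger opening in m, from 0 to 0.094. In form: [x, y, z, ax, ay, az, grip, x, y, z, ax, ay, az, grip, ...]. A call has 1 to 10 rows; each row is the pose to reach, as a shift and turn from the pose commanded when the call began, along the tool's axes at that moment; what a row does not reach only later rows make up. A row lasts 1/8 s, in which the tool goes at most 62.5 mm and 10.7 degrees, less where a joint would pass 70% of its speed; a pose out of reach is approached as far as the arm can. A call with a gripper value outside its range is refused whole. The fingers move at their own pace and stop on an object; the grip force is fixed at half the most. Time passes only in rows, so rows that repeat a pose let the fingers close. It gives the time, the measured TCP pose, the force, the opening and the grip force at its end, in the units of the state.
- robot.get_obs(): the state, without advancing time (a new reading comes with each control period).
- snapshot(name): name is "scene" or "top"; returns a dict with "img" (384x512x3 uint8, blue, green, red), "camera_matrix" (3x3 intrinsics, pixels), "k1" (the pictures are not rectified: a ray, as slopes to the right and down, at radius r is drawn at 1 + k1 r^2 times it, then the intrinsics apply), "extrinsics" (4x4, takes a point from camera to world coordinates). Camera axes: x right, y down, z forward; pixel columns grow to the right and rows downward; lengths in m; the calibration is good to about 2 mm. A picture is of the moment at which its call begins. There is no depth.
- close_job(): hands the job in; it is judged then, once.
Trained networks look in a picture, given as the dict that the camera call returned (one of the last four; its "shot" number tells which), for a name from the list of things; names that differ only in an ending like _2 or _b are one class to them, and where a whole thing is asked for, a point or a joint stands for the part that bears it (a point fixed in the world has none). Each returns a list of dicts, best first, with "conf" (0 to 1); they miss things now and then, are a little off and sometimes report something else, mostly with a low value. They report only what shows in the picture. A call takes as long as a camera call. They do not tell look-alikes from the thing itself.
- spotter.trace(name, picture): "region" (384x512 bool, what is visible of it) and "box" ([left, top, width, height] in pixels, round what is visible of it).
The state is a dict: "time": time; "joint_positions": joint angles; "qvel": joint speeds; "joint_torque": joint torques, N m; "tool_pos": TCP position; "ee_rot": TCP orientation; "wrist_force": force on the tool from outside, world axes, zero at the start; "wrist_torque": the same for the moment, N m; "width": finger opening in m; "finger_force": force on a finger pad.
Only numpy, scipy, OpenCV 4.12 (cv2) and the standard library are available. Lean on these libraries where they do the work, as an engineer would, in place of code of your own. Each camera call takes 0.05 s, during which the arm holds its last target. There are 200 camera calls.

## Working session

There is one attempt and no reset: what is moved stays moved. The work goes in short steps, Python scripts to look and compute and a tool call to move; the robot and the scene stay as the last step left them, time stands still between calls to the robot, and variables do not carry over. Pictures are saved under pics/ and viewed, at most 14 in all, crops included, and the job is handed in when it is done.

Besides the shell and the picture viewer there is one more tool, called after "Emit:" by a JSON object that holds its "method" and its "body". servo_tool: Moves the arm, as the interface text tells. Its arguments: {"type":"object","properties":{"commands":{"type":"array","items":{"type":"number"}}},"required":["commands"]}

```bash
mkdir -p pics; cat > h.py <<'E'
import numpy as np, cv2
from bench import robot, snapshot, close_job, spotter
def px2w(p,u,v,z):
    K=p["camera_matrix"];x=(u-K[0][2])/K[0][0];y=(v-K[1][2])/K[1][1]
    rd=np.hypot(x,y);r=rd
    for _ in range(20): r=rd/(1+p["k1"]*r*r)
    s=r/rd if rd>0 else 1
    E=np.array(p["extrinsics"]);d=E[:3,:3]@np.array([x*s,y*s,1]);o=E[:3,3]
    return o+d*(z-o[2])/d[2]
def w2px(p,w):
    E=np.array(p["extrinsics"]);c=E[:3,:3].T@(np.array(w)-E[:3,3]);x,y=c[0]/c[2],c[1]/c[2]
    f=1+p["k1"]*(x*x+y*y);K=p["camera_matrix"]
    return np.array([K[0][0]*x*f+K[0][2],K[1][1]*y*f+K[1][2]])
E
python3 - <<'E'
from h import *
o=robot.get_obs();print({k:np.round(v,3) for k,v in o.items()},robot.tips_ahead)
for n in("top","scene"):
    p=snapshot(n);cv2.imwrite(f"pics/{n}0.png",cv2.resize(p["img"],(800,600),interpolation=cv2.INTER_CUBIC))
    print(n,p["shot"],np.round(p["extrinsics"],3).tolist(),p["k1"],np.round(p["camera_matrix"],1).tolist())
    for t in("fan1","badfan","bin","fixture","tray","tray_handle","guard","volt_grip","set_mark","volt_pointer","comb","spool","heatsink"):
        print(t,[(round(d["conf"],2),[int(x) for x in d["box"]]) for d in spotter.trace(t,p)])
E
```

```text
{'time': np.float64(0.0), 'joint_positions': array([ 1.046,  0.088,  1.372,  0.   ,  1.684, -0.103]), 'qvel': array([-0.   , -0.001,  0.001,  0.   , -0.001,  0.   ]), 'joint_torque': array([ 0.0000e+00, -3.4020e+01, -3.0242e+01,  7.2000e-02,  3.3000e-02,
       -0.0000e+00]), 'tool_pos': array([0.225, 0.501, 0.215]), 'ee_rot': array([-3.139, -0.   ,  2.72 ]), 'wrist_force': array([-0.696,  0.332,  0.16 ]), 'wrist_torque': array([ 0.013,  0.031, -0.027]), 'finger_force': np.float64(0.0), 'width': np.float64(0.094)} 0.011
top 1 [[-0.006, -0.986, 0.166, 0.285], [-1.0, 0.009, 0.02, -0.069], [-0.022, -0.166, -0.986, 1.291], [0.0, 0.0, 0.0, 1.0]] -0.031749954343673295 [[400.3, 0.0, 251.9], [0.0, 400.3, 198.7], [0.0, 0.0, 1.0]]
fan1 [(0.72, [355, 174, 10, 13]), (0.72, [320, 199, 17, 17]), (0.71, [307, 262, 13, 12]), (0.54, [326, 232, 14, 14]), (0.47, [384, 212, 18, 15]), (0.42, [321, 165, 16, 18]), (0.28, [171, 132, 58, 21])]
badfan [(0.64, [322, 165, 16, 20])]
bin [(0.82, [110, 205, 44, 43])]
fixture [(0.26, [170, 135, 57, 18])]
tray [(0.59, [170, 133, 58, 24])]
tray_handle [(0.76, [245, 1
[... 316 characters left out ...]
, [0.016, -0.716, -0.698, 0.749], [0.0, 0.0, 0.0, 1.0]] -0.032496198332861784 [[383.6, 0.0, 251.8], [0.0, 383.6, 187.9], [0.0, 0.0, 1.0]]
fan1 [(0.89, [79, 281, 27, 25]), (0.88, [130, 214, 19, 23]), (0.77, [145, 285, 24, 28]), (0.72, [133, 185, 19, 21]), (0.63, [164, 235, 17, 20]), (0.33, [215, 180, 77, 63])]
badfan [(0.73, [190, 260, 23, 24])]
bin [(0.69, [282, 101, 47, 38])]
fixture [(0.93, [208, 106, 142, 157])]
tray []
tray_handle [(0.92, [218, 181, 74, 62])]
guard [(0.69, [312, 103, 39, 85])]
volt_grip [(0.64, [351, 115, 9, 17])]
set_mark []
volt_pointer [(0.73, [350, 113, 10, 18])]
comb [(0.63, [86, 245, 28, 17])]
spool [(0.93, [298, 235, 27, 29])]
heatsink [(0.83, [171, 196, 30, 24])]
```

View pics/top0.png

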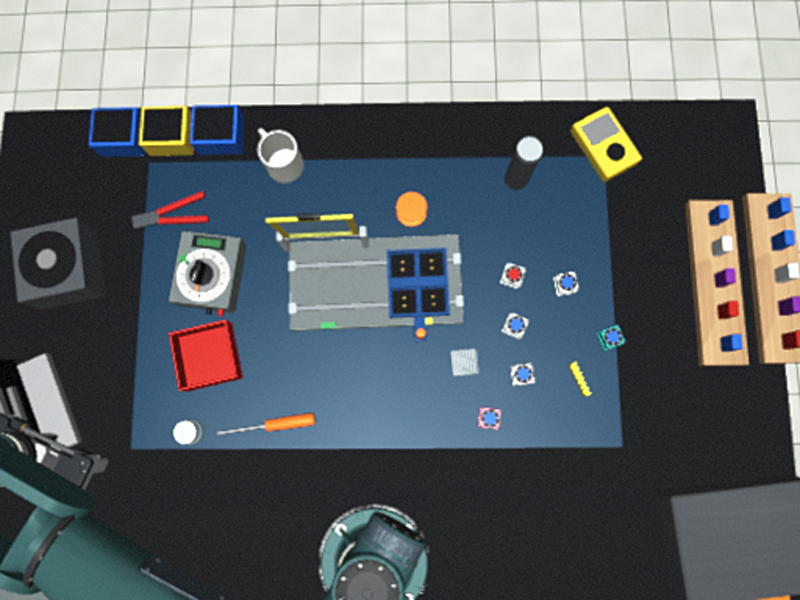

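View pics/scene0.png

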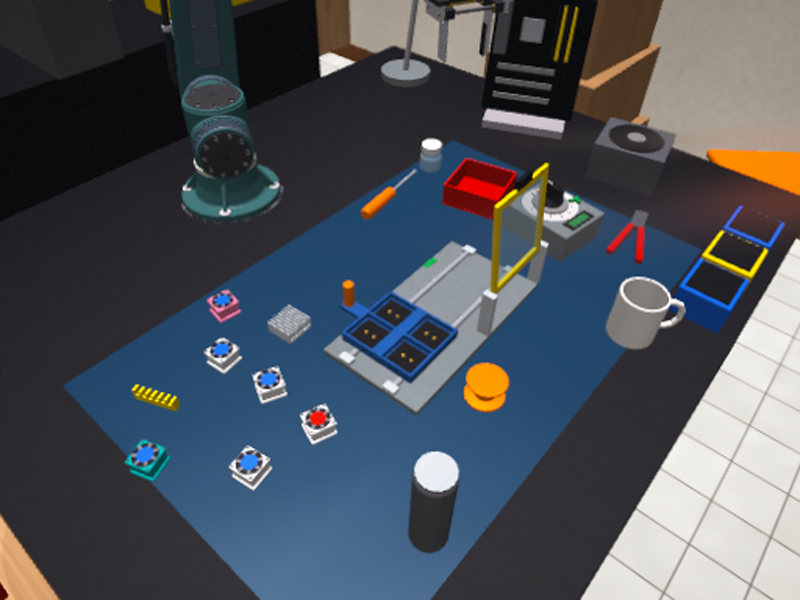

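The top view (800 px scale) shows:

- **Blue-stickered candidates:** white fans at (567,283), (515,325) and (522,374).
- **Look-alikes:** pink at (489,418) and turquoise at (612,336), both excluded by colour.
- **Faulty fan:** red sticker at (513,275).
- **Tray, guard and knob:** tray at (418,283), guard at (312,220), knob at (200,272).
- **Bin:** (206,355).

I'll check these choices in close crops.

```bash
python3 - <<'E'
from h import *
p=snapshot("top");c=p["img"][150:250,270:420];cv2.imwrite("pics/c1.png",cv2.resize(c,None,fx=5.3,fy=5.3,interpolation=cv2.INTER_CUBIC))
c=p["img"][125:225,100:300];cv2.imwrite("pics/c2.png",cv2.resize(c,None,fx=4,fy=4,interpolation=cv2.INTER_CUBIC))
q=snapshot("scene")
c=q["img"][100:270,200:400];cv2.imwrite("pics/c3.png",cv2.resize(c,None,fx=3.5,fy=3.5,interpolation=cv2.INTER_CUBIC)) 
def cen(pic,lo,hi,z,amin=6):
    h=cv2.cvtColor(pic["img"],cv2.COLOR_BGR2HSV);m=cv2.inRange(h,lo,hi)
    n,l,s,ce=cv2.connectedComponentsWithStats(m)
    return [(np.round(ce[i],1).tolist(),int(s[i,4]),np.round(px2w(pic,*ce[i],z),4).tolist()[:2]) for i in range(1,n) if s[i,4]>amin]
for nm,pic in(("top",p),("scene",q)):
    print(nm)
    for t,z in(("fan1",.02),("badfan",.02),("bin",.025),("spool",.02),("heatsink",.011),("comb",.011)):
        for d in spotter.trace(t,pic):
            v,u=np.nonzero(d["region"]);print(t,round(d["conf"],2),len(u),round(u.mean(),1),round(v.mean(),1),px2w(pic,u.mean(),v.mean(),z)[:2].round(4))
    print("blue sticker",cen(pic,(100,120,150),(122,255,255),.028))
    print("red",cen(pic,(0,180,150),(5,255,255),.028))
    print("green",cen(pic,(50,130,90),(80,255,255),.06,3))
E
```

```text
top
fan1 0.69 188 361.4 180.9 [ 0.5542 -0.3967]
fan1 0.57 178 333.5 239.1 [ 0.3674 -0.2993]
fan1 0.53 179 329.1 207.9 [ 0.4671 -0.289 ]
fan1 0.51 187 390.7 215.7 [ 0.4399 -0.4843]
fan1 0.49 162 313.2 267.1 [ 0.2804 -0.2327]
fan1 0.41 1742 266.6 181.7 [ 0.5545 -0.0903]
badfan 0.7 169 128.3 174.8 [0.5826 0.3634]
badfan 0.63 182 327.5 175.9 [ 0.5718 -0.2879]
bin 0.75 1643 131.5 227.1 [0.4097 0.3434]
spool 0.66 1799 266.7 182.2 [ 0.5528 -0.0907]
spool 0.64 367 262.2 133.0 [ 0.7196 -0.0776]
heatsink 0.65 234 296.5 231.4 [ 0.3934 -0.1841]
heatsink 0.21 193 128.8 174.4 [0.5861 0.3648]
comb 0.42 1682 131.7 227.2 [0.4108 0.3475]
comb 0.41 74 370.7 242.6 [ 0.3556 -0.4185]
blue sticker [([137.4, 80.5], 199, [0.9101, 0.3455]), ([72.2, 83.0], 191, [0.906, 0.5721]), ([502.3, 130.8], 52, [0.7166, -0.8686]), ([462.5, 134.9], 53, [0.7035, -0.7352]), ([504.7, 151.6], 60, [0.6459, -0.8685]), ([274.0, 159.0], 11, [0.6279, -0.1151]), ([266.8, 182.3], 413, [0.5507, -0.0908]), ([363.0, 180.2], 44, [0.5546, -0.3999]), ([268.0, 206.4], 54, [0.4722, -0.0937]), ([330.2, 207.4], 45, [0.4674, -0.2911]), ([392.1,
[... 911 characters left out ...]
07.0 [ 0.3928 -0.1864]
comb 0.69 220 99.9 254.5 [ 0.3584 -0.4199]
blue sticker [([481.8, 147.6], 150, [0.9032, 0.5836]), ([454.8, 185.2], 221, [0.9001, 0.3544]), ([252.1, 210.9], 577, [0.543, -0.0915]), ([142.0, 191.4], 47, [0.2795, -0.2334]), ([141.2, 222.9], 58, [0.3664, -0.3027]), ([171.4, 242.0], 64, [0.4664, -0.2921]), ([92.4, 290.4], 92, [0.4399, -0.4873]), ([159.1, 295.4], 91, [0.5539, -0.4011])]
red [([308.5, 119.8], 310, [0.4167, 0.3403]), ([395.6, 152.9], 41, [0.7121, 0.3745]), ([409.0, 157.8], 57, [0.7527, 0.3801]), ([203.0, 267.2], 65, [0.5721, -0.2915])]
green [([367.9, 127.4], 17, [0.6017, 0.3904]), ([369.9, 140.3], 32, [0.6387, 0.3345]), ([274.6, 167.6], 26, [0.5035, 0.0474])]
```

View pics/c1.png

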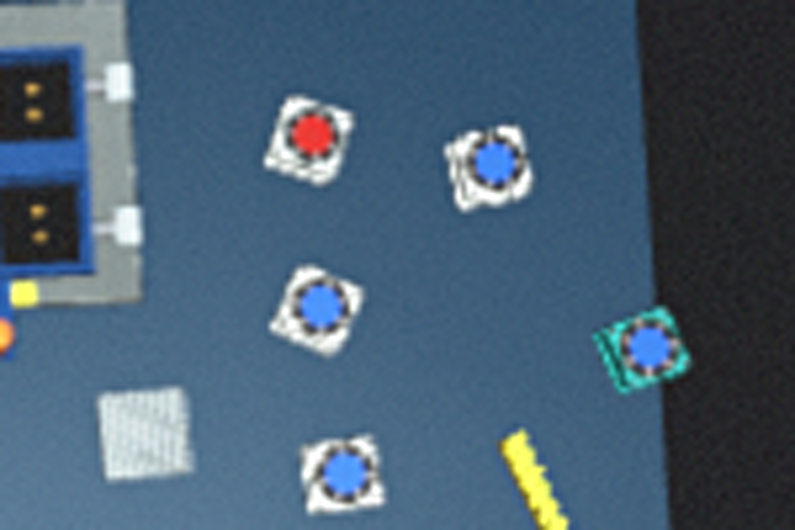

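View pics/c2.png

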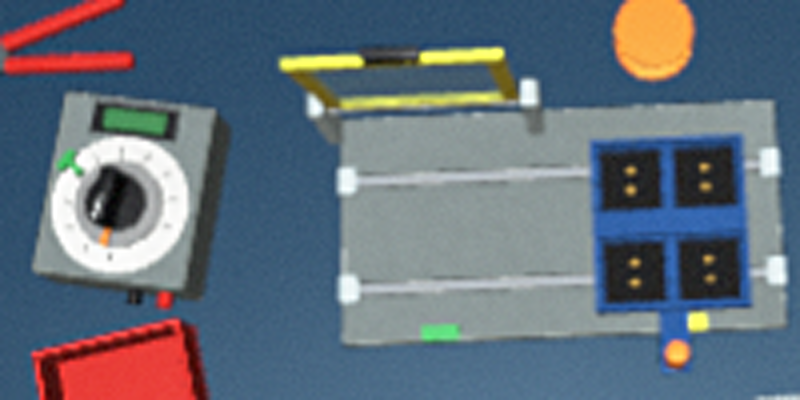

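View pics/c3.png

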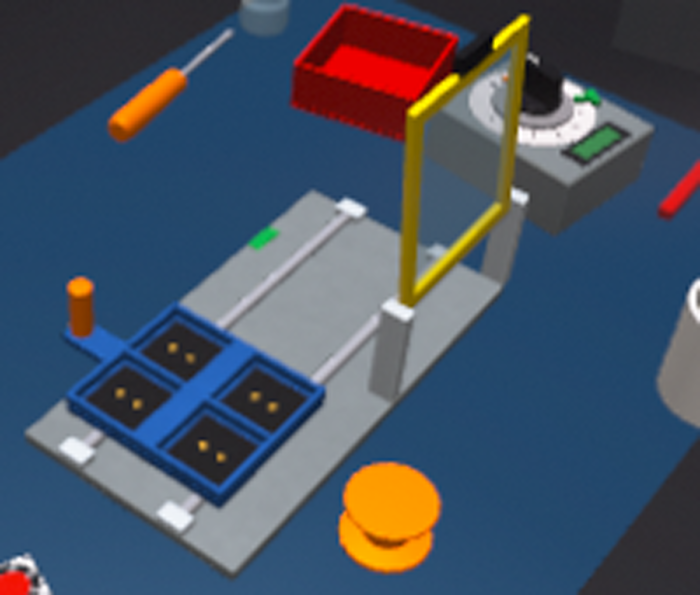

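The crops confirm three white blue-stickered fans, at c1 (490,165), (320,305) and (343,475), and the red-stickered one at (312,135). The clip is at c2 (70,160) and the nib at (105,237), so the turn is about 100° clockwise. The guard stands upright. Next I'll fit the poses.

```bash
cat > fit.py <<'E'
from h import *
from scipy.optimize import minimize
def fanfit(pics,x,y,z0=0.,r=18):
    masks=[];
    for p in pics:
        u,v=w2px(p,[x,y,z0+.014]).astype(int)
        im=p["img"].astype(int);w=im[v-r:v+r,u-r:u+r]
        bg=np.median(np.concatenate([w[0],w[-1],w[:,0],w[:,-1]]),0)
        m=(np.abs(w-bg).sum(2)>70).astype(np.uint8)
        n,l,s,c=cv2.connectedComponentsWithStats(m);k=l[r,r] or 1+np.argmax(s[1:,4])
        m=cv2.morphologyEx((l==k).astype(np.uint8),cv2.MORPH_CLOSE,np.ones((5,5)))
        masks.append((p,u-r,v-r,cv2.resize(m,None,fx=8,fy=8,interpolation=cv2.INTER_LINEAR)))
    def cost(a):
        c=0
        for p,u0,v0,m in masks:
            ca,sa=np.cos(a[2]),np.sin(a[2])
            P=[[a[0]+ca*i-sa*j,a[1]+sa*i+ca*j,z] for i in(-.02,.02) for j in(-.02,.02) for z in(z0,z0+.028)]
            q=np.array([(w2px(p,w)-[u0,v0]+.5)*8-.5 for w in P]).astype(np.float32)
            g=np.zeros_like(m);cv2.fillConvexPoly(g,cv2.convexHull(q).round().astype(np.int32),1)
            c+=1-(g&m).sum()/(g|m).sum()
        return c/len(masks)
    best=None
    for t in np.arange(0,np.pi/2,np.pi/12):
        s=minimize(cost,[x,y,t],method="Nelder-Mead",options=dict(initial_simplex=[[x,y,t],[x+.006,y,t],[x,y+.006,t],[x,y,t+.2]],maxiter=80))
        if best is None or s.fun<best.fun: best=s
    return [best.x[0],best.x[1],best.x[2]%(np.pi/2)],best.fun
E
python3 - <<'E'
from fit import *
from scipy.optimize import least_squares
T=snapshot("top");S=snapshot("scene")
for n,x,y in(("A",.554,-.400),("B",.467,-.291),("C",.367,-.302),("red",.572,-.290)):
    for ps in((T,S),(T,),(S,)):
        a,f=fanfit(ps,x,y);print(n,np.round(a,4),round(f,3))
t=lambda u,v:np.array([(u+.5)/4-.5+100,(v+.5)/4-.5+125])
s=lambda u,v:np.array([(u+.5)/3.5-.5+200,(v+.5)/3.5-.5+100])
pts=[(T,t(342,345),-85,180,12,0),(T,t(787,328),-85,-180,12,0),(T,t(775,100),105,-180,12,0),
(S,s(25,433),-85,-180,12,0),(S,s(233,577),105,-180,12,0),(S,s(313,190),-85,180,12,0),(S,s(503,287),105,180,12,0),
(T,t(677,352),-110,0,75,1),(S,s(80,284),-110,0,75,1)]
for P,cs in((T,((634,272),(710,264),(630,180),(705,172))),(S,((180,352),(128,400),(262,402),(210,452)))):
    for c,(i,j) in zip(cs,((-38,30),(-38,-30),(38,30),(38,-30))): pts.append((P,(t if P is T else s)(*c),i,j,28,1))
def res(a,full=False):
    x,y,th,c=a;o=[]
    for P,q,i,j,z,k in pts:
        i,j=i/1e3,j/1e3+k*c
        o.append(w2px(P,[x+np.cos(th)*i-np.sin(th)*j,y+np.sin(th)*i+np.cos(th)*j,z/1e3])-q)
    return np.ravel(o)
r=least_squares(res,[.55,0,0,-.1],loss="soft_l1");print("fixture",r.x.round(4));print(r.fun.reshape(-1,2).round(1).tolist())
# knob: nib foot, clip at dial height
for z in(.06,.064):
    print("dial",z,[px2w(T,*t(*c),z)[:2].round(4) for c in((120,207),(105,237),(70,160))])
d=[d for d in spotter.trace("bin",T)][0];m=d["region"].astype(np.uint8);c=max(cv2.findContours(m,0,2)[0],key=len)
print("bin",[px2w(T,*q,.05)[:2].round(3).tolist() for q in cv2.boxPoints(cv2.minAreaRect(c))])
E
```

```text
A [ 0.5537 -0.4007  0.1564] 0.099
A [ 0.5536 -0.3994  0.167 ] 0.105
A [ 0.5536 -0.4016  0.1537] 0.067
B [ 0.4668 -0.2919  1.138 ] 0.074
B [ 0.4671 -0.291   1.1543] 0.077
B [ 0.4667 -0.2923  1.1453] 0.052
C [ 0.367  -0.3026  0.1009] 0.08
C [ 0.3668 -0.3021  0.1118] 0.074
C [ 0.3667 -0.3034  0.0998] 0.075
red [ 0.5724 -0.2909  1.2548] 0.079
red [ 0.5724 -0.2903  1.2656] 0.092
red [ 0.5724 -0.2916  1.2256] 0.05
fixture [ 0.554  -0.0049  0.0302 -0.0882]
[[0.6, -0.3], [0.6, -0.4], [0.4, -0.2], [-0.5, -0.5], [0.1, -1.1], [-0.1, -0.5], [0.7, -0.6], [0.4, -0.2], [0.1, 0.2], [0.5, -0.1], [0.2, 1.1], [0.6, -0.2], [0.4, 1.1], [0.5, 0.1], [0.3, -0.5], [0.5, -0.2], [0.6, -0.3]]
dial 0.06 [array([0.5679, 0.3453]), array([0.5437, 0.3562]), array([0.6069, 0.3876])]
dial 0.064 [array([0.567 , 0.3439]), array([0.5429, 0.3548]), array([0.6059, 0.3862])]
bin [[0.452, 0.42], [0.483, 0.288], [0.363, 0.255], [0.332, 0.384]]
```

```bash
cat > plan.py <<'E'
from h import *
from scipy.spatial.transform import Rotation as R
def plan(*wps):
    o=robot.get_obs();p=np.array(o["tool_pos"]);r=R.from_euler("xyz",o["ee_rot"])
    print("at",p.round(4),np.round(o["ee_rot"],3),"t",round(float(o["time"]),2),"w",round(float(o["width"]),4),"F",np.round(o["wrist_force"],1),"q1,q6",np.round([o["joint_positions"][0],o["joint_positions"][5]],2))
    for w in wps:
        rp=w[4:] or (np.pi,0)
        t=R.from_euler("xyz",[rp[0],rp[1],w[3]])
        print(w[:4],"->",(r.inv().apply(np.array(w[:3])-p)).round(4).tolist(),(r.inv()*t).as_rotvec(degrees=True).round(1).tolist(),"dist",round(float(np.linalg.norm(np.array(w[:3])-p)),3))
E
python3 - <<'E'
from plan import *
plan((.5537,-.4005,.217,1.73),(.5537,-.4005,.10,1.73),(.5537,-.4005,.025,1.73))
E
```

```text
at [0.2252 0.5018 0.2165] [3.142 0.    2.72 ] t 2.25 w 0.094 F [ 0.1  0.2 -0.3] q1,q6 [ 1.05 -0.1 ]
(0.5537, -0.4005, 0.217, 1.73) -> [-0.6691, -0.6887, -0.0005] [0.0, 0.0, 56.7] dist 0.96
(0.5537, -0.4005, 0.1, 1.73) -> [-0.6691, -0.6887, 0.1165] [0.0, 0.0, 56.7] dist 0.967
(0.5537, -0.4005, 0.025, 1.73) -> [-0.6691, -0.6887, 0.1915] [0.0, 0.0, 56.7] dist 0.979
```

Emit:
{"method": "servo_tool", "body": {"commands": [-0.335,-0.345,0,0,0,28,0.07,-0.335,-0.345,0,0,0,28,0.07,-0.335,-0.345,0,0,0,28,0.07,-0.335,-0.345,0,0,0,28,0.07,-0.335,-0.345,0,0,0,28,0.07,-0.669,-0.689,0,0,0,56.7,0.07,-0.669,-0.689,0,0,0,56.7,0.07,-0.669,-0.689,0,0,0,56.7,0.07,-0.669,-0.689,0,0,0,56.7,0.07,-0.669,-0.689,0,0,0,56.7,0.07]}}

```text
time: 3.5
tool_pos: [0.4392, -0.0877, 0.2169]
ee_rot: [3.14, 0.0, 1.73]
wrist_force: [0.3, 0.4, -0.3]
width: 0.07
finger_force: 0.0
```

```bash
python3 - <<'E'
from plan import *
plan((.5537,-.4005,.217,1.73),(.5537,-.4005,.10,1.73),(.5537,-.4005,.025,1.73))
E
```

```text
at [ 0.4392 -0.0877  0.2169] [3.14 0.   1.73] t 3.5 w 0.07 F [ 0.3  0.4 -0.3] q1,q6 [-0.32 -0.48]
(0.5537, -0.4005, 0.217, 1.73) -> [-0.327, 0.0635, 0.0] [0.1, 0.0, -0.0] dist 0.333
(0.5537, -0.4005, 0.1, 1.73) -> [-0.327, 0.0634, 0.117] [0.1, 0.0, -0.0] dist 0.353
(0.5537, -0.4005, 0.025, 1.73) -> [-0.327, 0.0632, 0.192] [0.1, 0.0, -0.0] dist 0.384
```

Emit:
{"method": "servo_tool", "body": {"commands": [-0.327,0.0635,0,0,0,0,0.07,-0.327,0.0635,0,0,0,0,0.07,-0.327,0.0635,0,0,0,0,0.07,-0.327,0.0635,0,0,0,0,0.07,-0.327,0.0635,0.0,0,0,0,0.07,-0.327,0.0635,0.05,0,0,0,0.07,-0.327,0.0635,0.1,0,0,0,0.07,-0.327,0.0635,0.1,0,0,0,0.07,-0.327,0.0635,0.1,0,0,0,0.07]}}

```text
time: 4.62
tool_pos: [0.5542, -0.3987, 0.1187]
ee_rot: [3.14, 0.002, 1.731]
wrist_force: [0.5, -0.8, 0.2]
width: 0.0701
finger_force: 0.0
```

```bash
python3 - <<'E'
from plan import *
plan((.5537,-.4005,.08,1.73),(.5537,-.4005,.025,1.73))
E
```

```text
at [ 0.5542 -0.3987  0.1187] [3.140e+00 2.000e-03 1.731e+00] t 4.62 w 0.0701 F [ 0.5 -0.8  0.2] q1,q6 [-0.71 -0.87]
(0.5537, -0.4005, 0.08, 1.73) -> [-0.0016, -0.0009, 0.0387] [0.1, 0.1, 0.0] dist 0.039
(0.5537, -0.4005, 0.025, 1.73) -> [-0.0015, -0.001, 0.0937] [0.1, 0.1, 0.0] dist 0.094
```

Emit:
{"method": "servo_tool", "body": {"commands": [-0.0015,-0.001,0.05,0,0,0,0.07,-0.0015,-0.001,0.0935,0,0,0,0.07,-0.0015,-0.001,0.0935,0,0,0,0.07,-0.0015,-0.001,0.0935,0,0,0,0.03,-0.0015,-0.001,0.0935,0,0,0,0.03,-0.0015,-0.001,0.0935,0,0,0,0.03,-0.0015,-0.001,0.0935,0,0,0,0.03,-0.0015,-0.001,0.05,0,0,0,0.03,-0.0015,-0.001,0.0,0,0,0,0.03,-0.0015,-0.001,-0.01,0,0,0,0.03]}}

```text
time: 5.88
tool_pos: [0.5545, -0.4015, 0.1318]
ee_rot: [3.136, 0.007, 1.73]
wrist_force: [0.1, -0.7, -0.5]
width: 0.0396
finger_force: 30.0
```

```bash
python3 - <<'E'
from plan import *
plan((.5956,-.122,.128,1.601),(.5956,-.122,.054,1.601))
E
```

```text
at [ 0.5545 -0.4015  0.1318] [3.136 0.007 1.73 ] t 5.88 w 0.0396 F [ 0.1 -0.7 -0.5] q1,q6 [-0.71 -0.87]
(0.5956, -0.122, 0.128, 1.601) -> [0.2694, 0.085, 0.0025] [0.4, 0.4, 7.4] dist 0.283
(0.5956, -0.122, 0.054, 1.601) -> [0.2699, 0.0845, 0.0765] [0.4, 0.4, 7.4] dist 0.293
```

Fan A is gripped (width 39.6 mm). Next I move it over the back-right pocket.

Emit:
{"method": "servo_tool", "body": {"commands": [0.135,0.0425,0.002,0,0,4,0.03,0.135,0.0425,0.002,0,0,4,0.03,0.269,0.085,0.002,0,0,7.4,0.03,0.269,0.085,0.002,0,0,7.4,0.03,0.269,0.085,0.002,0.4,0.4,7.4,0.03,0.269,0.085,0.002,0.4,0.4,7.4,0.03,0.2695,0.085,0.03,0.4,0.4,7.4,0.03,0.2695,0.085,0.045,0.4,0.4,7.4,0.03,0.2695,0.085,0.045,0.4,0.4,7.4,0.03]}}

```text
time: 7.0
tool_pos: [0.5922, -0.121, 0.0789]
ee_rot: [-3.129, -0.008, 1.6]
wrist_force: [-0.3, 0.1, -0.8]
width: 0.0398
finger_force: 30.0
```

```bash
python3 - <<'E'
from plan import *
plan((.5956,-.122,.054,1.601))
E
```

```text
at [ 0.5922 -0.121   0.0789] [-3.129 -0.008  1.6  ] t 7.0 w 0.0398 F [-0.3  0.1 -0.8] q1,q6 [-0.3  -0.33]
(0.5956, -0.122, 0.054, 1.601) -> [-0.0013, 0.0037, 0.0249] [-0.7, -0.5, -0.1] dist 0.025
```

Emit:
{"method": "servo_tool", "body": {"commands": [-0.001,0.0035,0.01,-0.5,-0.5,0,0.03,-0.001,0.0035,0.0245,-0.5,-0.5,0,0.03,-0.001,0.0035,0.0245,-0.5,-0.5,0,0.03,-0.001,0.0035,0.0245,-0.5,-0.5,0,0.03]}}

```text
time: 7.5
tool_pos: [0.5972, -0.1211, 0.057]
ee_rot: [3.14, 0.002, 1.601]
wrist_force: [-0.1, 0.1, -0.4]
width: 0.0398
finger_force: 30.0
```

```bash
python3 - <<'E'
from plan import *
plan((.5956,-.122,.054,1.601))
E
```

```text
at [ 0.5972 -0.1211  0.057 ] [3.140e+00 2.000e-03 1.601e+00] t 7.5 w 0.0398 F [-0.1  0.1 -0.4] q1,q6 [-0.29 -0.32]
(0.5956, -0.122, 0.054, 1.601) -> [-0.0008, -0.0017, 0.003] [0.1, 0.1, 0.0] dist 0.004
```

Emit:
{"method": "servo_tool", "body": {"commands": [-0.001,-0.0015,0.003,0,0,0,0.03,-0.001,-0.0015,0.003,0,0,0,0.03,-0.001,-0.0015,0.003,0,0,0,0.06,-0.001,-0.0015,0.003,0,0,0,0.06,-0.001,-0.0015,0.003,0,0,0,0.06,-0.001,-0.0015,-0.03,0,0,0,0.06,-0.001,-0.0015,-0.08,0,0,0,0.06,-0.001,-0.0015,-0.08,0,0,0,0.07,-0.001,-0.0015,-0.08,0,0,0,0.07]}}

```text
time: 8.62
tool_pos: [0.5954, -0.1219, 0.1366]
ee_rot: [3.141, 0.002, 1.601]
wrist_force: [0.4, 0.1, -1.0]
width: 0.0699
finger_force: 0.0
```

```bash
python3 - <<'E'
from plan import *
plan((.4668,-.2917,.13,1.14),(.4668,-.2917,.025,1.14))
E
```

```text
at [ 0.5954 -0.1219  0.1366] [3.141e+00 2.000e-03 1.601e+00] t 8.62 w 0.0699 F [ 0.4  0.1 -1. ] q1,q6 [-0.29 -0.32]
(0.4668, -0.2917, 0.13, 1.14) -> [-0.1658, -0.1337, 0.0068] [0.1, 0.1, 26.4] dist 0.213
(0.4668, -0.2917, 0.025, 1.14) -> [-0.1656, -0.1338, 0.1118] [0.1, 0.1, 26.4] dist 0.24
```

Emit:
{"method": "servo_tool", "body": {"commands": [-0.0825,-0.067,0.0,0,0,13,0.07,-0.0825,-0.067,0.0,0,0,13,0.07,-0.1655,-0.1335,0.007,0,0,26.4,0.07,-0.1655,-0.1335,0.007,0,0,26.4,0.07,-0.1655,-0.1335,0.007,0,0,26.4,0.07,-0.1655,-0.1335,0.007,0,0,26.4,0.07]}}

```text
time: 9.38
tool_pos: [0.4668, -0.2906, 0.1286]
ee_rot: [-3.141, -0.0, 1.14]
wrist_force: [-0.5, 0.4, 0.5]
width: 0.0698
finger_force: 0.0
```

```bash
python3 - <<'E'
from plan import *
T=snapshot("top");S=snapshot("scene")
for n,pic in(("top",T),("scene",S)):
    for t in("fan1","badfan"):
        for d in spotter.trace(t,pic):
            v,u=np.nonzero(d["region"]);print(n,t,round(d["conf"],2),len(u),px2w(pic,u.mean(),v.mean(),.02)[:2].round(4), px2w(pic,u.mean(),v.mean(),.045)[:2].round(4))
c=S["img"][140:310,80:330];cv2.imwrite("pics/d1.png",cv2.resize(c,None,fx=3,fy=3,interpolation=cv2.INTER_CUBIC))
plan((.4668,-.2917,.025,1.14))
E
```

```text
top fan1 0.75 198 [ 0.6012 -0.1202] [ 0.5949 -0.1192]
top fan1 0.74 1615 [ 0.5461 -0.0881] [ 0.5409 -0.0877]
top fan1 0.66 185 [ 0.441  -0.4849] [ 0.4379 -0.4767]
top fan1 0.5 202 [0.5836 0.3637] [0.5778 0.3552]
top badfan 0.44 145 [ 0.5747 -0.2834] [ 0.569  -0.2792]
scene fan1 0.92 338 [ 0.3724 -0.3043] [ 0.3927 -0.3143]
scene fan1 0.89 486 [ 0.4458 -0.4883] [ 0.4635 -0.492 ]
scene fan1 0.84 346 [ 0.4702 -0.2941] [ 0.4871 -0.3045]
scene fan1 0.68 213 [ 0.2809 -0.2392] [ 0.3043 -0.2515]
scene fan1 0.64 400 [ 0.5841 -0.1085] [ 0.5971 -0.1252]
scene badfan 0.63 400 [ 0.5742 -0.2938] [ 0.5875 -0.3041]
scene badfan 0.2 2249 [ 0.5383 -0.0852] [ 0.5529 -0.1027]
at [ 0.4678 -0.2906  0.1301] [3.139e+00 1.000e-03 1.142e+00] t 9.68 w 0.0701 F [ 0.1  0.2 -0.4] q1,q6 [-0.66 -0.23]
(0.4668, -0.2917, 0.025, 1.14) -> [-0.0013, -0.0007, 0.1051] [0.1, 0.1, 0.1] dist 0.105
```

View pics/d1.png

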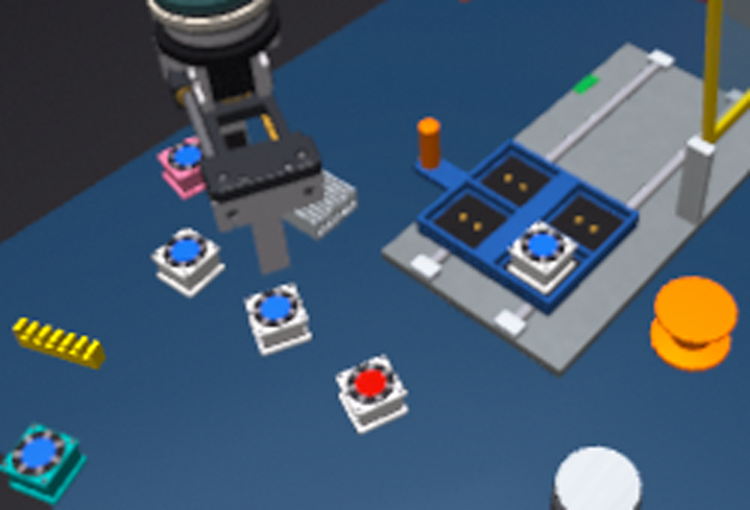

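Fan A sits flat in the back-right pocket (543,250). Fan B (278,310) and the others haven't moved. Next I grasp B.

Emit:
{"method": "servo_tool", "body": {"commands": [-0.001,-0.0005,0.06,0,0,0,0.07,-0.001,-0.0005,0.105,0,0,0,0.07,-0.001,-0.0005,0.105,0,0,0,0.07,-0.001,-0.0005,0.105,0,0,0,0.03,-0.001,-0.0005,0.105,0,0,0,0.03,-0.001,-0.0005,0.105,0,0,0,0.03,-0.001,-0.0005,0.105,0,0,0,0.03,-0.001,-0.0005,0.06,0,0,0,0.03,-0.001,-0.0005,0.0,0,0,0,0.03,-0.001,-0.0005,0.0,0,0,0,0.03]}}

```text
time: 10.92
tool_pos: [0.4693, -0.2945, 0.1368]
ee_rot: [3.127, 0.004, 1.14]
wrist_force: [0.5, 0.4, -1.3]
width: 0.0394
finger_force: 30.0
```

```bash
python3 - <<'E'
from plan import *
plan((.5178,-.0642,.128,1.601),(.5178,-.0642,.058,1.601))
E
```

```text
at [ 0.4693 -0.2945  0.1368] [3.127 0.004 1.14 ] t 10.93 w 0.0394 F [ 0.5  0.4 -1.3] q1,q6 [-0.66 -0.23]
(0.5178, -0.0642, 0.128, 1.601) -> [0.2295, -0.0522, 0.0071] [0.8, 0.4, -26.4] dist 0.236
(0.5178, -0.0642, 0.058, 1.601) -> [0.2298, -0.0532, 0.0771] [0.8, 0.4, -26.4] dist 0.248
```

Emit:
{"method": "servo_tool", "body": {"commands": [0.114,-0.024,0.0,0,0,-13,0.03,0.114,-0.024,0.0,0,0,-13,0.03,0.2275,-0.0485,0.0,0,0,-26.4,0.03,0.2275,-0.0485,0.0,0,0,-26.4,0.03,0.2275,-0.0485,0.0,0,0,-26.4,0.03,0.2275,-0.0485,0.04,0,0,-26.4,0.03,0.2275,-0.0485,0.072,0,0,-26.4,0.03,0.2275,-0.0485,0.072,0,0,-26.4,0.03,0.2275,-0.0485,0.072,0,0,-26.4,0.03,0.2275,-0.0485,0.072,0,0,-26.4,0.03]}}

```text
time: 12.18
tool_pos: [0.5174, -0.0659, 0.0582]
ee_rot: [3.14, 0.002, 1.6]
wrist_force: [0.3, -0.2, -0.4]
width: 0.0397
finger_force: 30.0
```

```bash
python3 - <<'E'
from plan import *
plan((.5178,-.0642,.054,1.601))
E
```

```text
at [ 0.5174 -0.0659  0.0582] [3.14e+00 2.00e-03 1.60e+00] t 12.18 w 0.0397 F [ 0.3 -0.2 -0.4] q1,q6 [-0.23 -0.26]
(0.5178, -0.0642, 0.054, 1.601) -> [0.0017, 0.0004, 0.0042] [0.1, 0.1, -0.0] dist 0.005
```

Emit:
{"method": "servo_tool", "body": {"commands": [0.0015,0.0005,0.004,0,0,0,0.03,0.0015,0.0005,0.004,0,0,0,0.03,0.0015,0.0005,0.004,0,0,0,0.06,0.0015,0.0005,0.004,0,0,0,0.06,0.0015,0.0005,0.004,0,0,0,0.06,0.0015,0.0005,-0.03,0,0,0,0.06,0.0015,0.0005,-0.075,0,0,0,0.06,0.0015,0.0005,-0.075,0,0,0,0.07,0.0015,0.0005,-0.075,0,0,0,0.07]}}

```text
time: 13.3
tool_pos: [0.5173, -0.0636, 0.1322]
ee_rot: [3.141, 0.002, 1.601]
wrist_force: [-1.2, -0.9, -0.2]
width: 0.0701
finger_force: 0.0
```

```bash
python3 - <<'E'
from plan import *
plan((.3668,-.3025,.13,1.67))
E
```

```text
at [ 0.5173 -0.0636  0.1322] [3.141e+00 2.000e-03 1.601e+00] t 13.3 w 0.0701 F [-1.2 -0.9 -0.2] q1,q6 [-0.23 -0.26]
(0.3668, -0.3025, 0.13, 1.67) -> [-0.2343, -0.1576, 0.0025] [0.0, 0.1, -3.9] dist 0.282
```

Emit:
{"method": "servo_tool", "body": {"commands": [-0.117,-0.079,0,0,0,-2,0.07,-0.117,-0.079,0,0,0,-2,0.07,-0.117,-0.079,0,0,0,-2,0.07,-0.2345,-0.1575,0.0025,0,0,-3.9,0.07,-0.2345,-0.1575,0.0025,0,0,-3.9,0.07,-0.2345,-0.1575,0.0025,0,0,-3.9,0.07,-0.2345,-0.1575,0.0025,0,0,-3.9,0.07,-0.2345,-0.1575,0.0025,0,0,-3.9,0.07]}}

```text
time: 14.3
tool_pos: [0.3681, -0.3014, 0.13]
ee_rot: [3.14, 0.001, 1.671]
wrist_force: [0.3, 0.5, 0.2]
width: 0.0702
finger_force: 0.0
```

```bash
python3 - <<'E'
from plan import *
from fit import fanfit
S=snapshot("scene")
for t in("fan1","badfan"):
    for d in spotter.trace(t,S):
            v,u=np.nonzero(d["region"]);print(t,round(d["conf"],2),len(u),px2w(S,u.mean(),v.mean(),.02)[:2].round(4), px2w(S,u.mean(),v.mean(),.045)[:2].round(4))
print(fanfit((S,),.3668,-.3025))
plan((.3668,-.3025,.025,1.67))
E
```

```text
fan1 0.89 346 [ 0.3723 -0.3039] [ 0.3925 -0.3139]
fan1 0.78 376 [ 0.5841 -0.1092] [ 0.5971 -0.1259]
fan1 0.71 314 [ 0.5036 -0.0464] [ 0.5194 -0.0652]
fan1 0.66 470 [ 0.4455 -0.4883] [ 0.4632 -0.4919]
badfan 0.7 402 [ 0.5743 -0.2945] [ 0.5876 -0.3048]
badfan 0.48 165 [0.5394 0.4293] [0.5539 0.3942]
([np.float64(0.3670483036615414), np.float64(-0.3033460572100634), np.float64(0.10332783725546957)], np.float64(0.0750761730652042))
at [ 0.3682 -0.3016  0.1304] [3.140e+00 2.000e-03 1.672e+00] t 14.45 w 0.0702 F [-0.   0.2  0.6] q1,q6 [-0.81 -0.91]
(0.3668, -0.3025, 0.025, 1.67) -> [-0.0006, -0.0016, 0.1054] [0.1, 0.1, 0.1] dist 0.105
```

Emit:
{"method": "servo_tool", "body": {"commands": [-0.0005,-0.0015,0.06,0,0,0,0.07,-0.0005,-0.0015,0.105,0,0,0,0.07,-0.0005,-0.0015,0.105,0,0,0,0.07,-0.0005,-0.0015,0.105,0,0,0,0.03,-0.0005,-0.0015,0.105,0,0,0,0.03,-0.0005,-0.0015,0.105,0,0,0,0.03,-0.0005,-0.0015,0.105,0,0,0,0.03,-0.0005,-0.0015,0.06,0,0,0,0.03,-0.0005,-0.0015,0.0,0,0,0,0.03,-0.0005,-0.0015,0.0,0,0,0,0.03]}}

```text
time: 15.7
tool_pos: [0.3684, -0.3062, 0.1366]
ee_rot: [3.133, 0.012, 1.669]
wrist_force: [-0.5, -0.7, -0.6]
width: 0.0394
finger_force: 30.0
```

Emit:
{"method": "servo_tool", "body": {"commands": [0.081,0.085,0.0,0,0,2,0.03,0.081,0.085,0.0,0,0,2,0.03,0.1625,0.1695,0.0,0,0,3.9,0.03,0.1625,0.1695,0.0,0,0,3.9,0.03,0.1625,0.1695,0.0,0,0,3.9,0.03,0.1625,0.1695,0.04,0,0,3.9,0.03,0.1625,0.1695,0.071,0,0,3.9,0.03,0.1625,0.1695,0.071,0,0,3.9,0.03,0.1625,0.1695,0.071,0,0,3.9,0.03,0.1625,0.1695,0.071,0,0,3.9,0.03]}}

```text
time: 16.95
tool_pos: [0.519, -0.1259, 0.0605]
ee_rot: [3.139, 0.003, 1.6]
wrist_force: [1.0, 0.2, -1.2]
width: 0.04
finger_force: 30.0
```

```bash
python3 - <<'E'
from plan import *
plan((.5196,-.1242,.054,1.601))
E
```

```text
at [ 0.519  -0.1259  0.0605] [3.139e+00 3.000e-03 1.600e+00] t 16.95 w 0.04 F [ 1.   0.2 -1.2] q1,q6 [-0.34 -0.37]
(0.5196, -0.1242, 0.054, 1.601) -> [0.0017, 0.0006, 0.0065] [0.2, 0.2, -0.0] dist 0.007
```

Emit:
{"method": "servo_tool", "body": {"commands": [0.0015,0.0005,0.006,0,0,0,0.03,0.0015,0.0005,0.006,0,0,0,0.03,0.0015,0.0005,0.006,0,0,0,0.06,0.0015,0.0005,0.006,0,0,0,0.06,0.0015,0.0005,0.006,0,0,0,0.06,0.0015,0.0005,-0.03,0,0,0,0.06,0.0015,0.0005,-0.075,0,0,0,0.06,0.0015,0.0005,-0.075,0,0,0,0.07,0.0015,0.0005,-0.075,0,0,0,0.07]}}

```text
time: 18.08
tool_pos: [0.5186, -0.1234, 0.1337]
ee_rot: [3.141, 0.002, 1.601]
wrist_force: [-0.1, -0.1, -0.6]
width: 0.0697
finger_force: 0.0
```

```bash
python3 - <<'E'
from plan import *
plan((.5724,-.291,.13,1.255))
E
```

```text
at [ 0.5186 -0.1234  0.1337] [3.141e+00 2.000e-03 1.601e+00] t 18.07 w 0.0697 F [-0.1 -0.1 -0.6] q1,q6 [-0.34 -0.37]
(0.5724, -0.291, 0.13, 1.255) -> [-0.1691, 0.0487, 0.004] [0.0, 0.1, 19.8] dist 0.176
```

Emit:
{"method": "servo_tool", "body": {"commands": [-0.085,0.024,0,0,0,10,0.07,-0.085,0.024,0,0,0,10,0.07,-0.169,0.0485,0.004,0,0,19.8,0.07,-0.169,0.0485,0.004,0,0,19.8,0.07,-0.169,0.0485,0.004,0,0,19.8,0.07,-0.169,0.0485,0.004,0,0,19.8,0.07,-0.169,0.0485,0.004,0,0,19.8,0.07]}}

```text
time: 18.95
tool_pos: [0.5723, -0.2896, 0.1305]
ee_rot: [3.14, 0.001, 1.257]
wrist_force: [0.4, 0.7, 0.0]
width: 0.0701
finger_force: 0.0
```

```bash
python3 - <<'E'
from plan import *
from fit import fanfit
S=snapshot("scene")
for t in("fan1","badfan"):
    for d in spotter.trace(t,S):
            v,u=np.nonzero(d["region"]);print(t,round(d["conf"],2),len(u),px2w(S,u.mean(),v.mean(),.02)[:2].round(4), px2w(S,u.mean(),v.mean(),.045)[:2].round(4))
print(fanfit((S,),.5724,-.291))
c=S["img"][140:310,80:330];cv2.imwrite("pics/d2.png",cv2.resize(c,None,fx=3,fy=3,interpolation=cv2.INTER_CUBIC))
plan((.5724,-.291,.025,1.255))
E
```

```text
fan1 0.88 270 [ 0.5033 -0.0449] [ 0.5191 -0.0638]
fan1 0.63 325 [ 0.5837 -0.1081] [ 0.5967 -0.1248]
fan1 0.58 299 [ 0.5074 -0.1065] [ 0.523  -0.1233]
fan1 0.57 452 [ 0.4448 -0.4886] [ 0.4626 -0.4923]
fan1 0.5 263 [ 0.2853 -0.2365] [ 0.3086 -0.2488]
badfan 0.87 402 [ 0.5753 -0.2948] [ 0.5886 -0.3051]
badfan 0.21 1396 [ 0.5557 -0.0832] [ 0.5696 -0.1007]
([np.float64(0.5723462903278542), np.float64(-0.291654501120698), np.float64(1.223555972322005)], np.float64(0.04834399831235492))
at [ 0.5726 -0.2901  0.1312] [3.139e+00 2.000e-03 1.257e+00] t 19.1 w 0.0705 F [-0.3  0.2  0. ] q1,q6 [-0.56 -0.24]
(0.5724, -0.291, 0.025, 1.255) -> [-0.0008, -0.0002, 0.1062] [0.1, 0.1, 0.1] dist 0.106
```

View pics/d2.png

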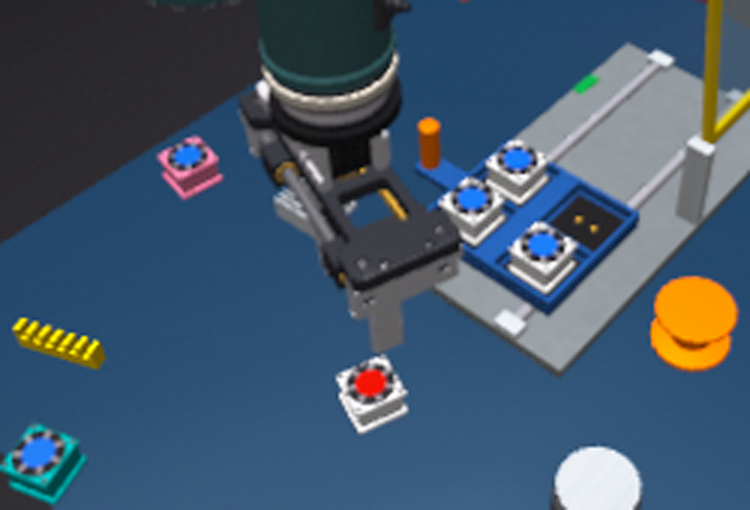

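Emit:
{"method": "servo_tool", "body": {"commands": [-0.001,0,0.06,0,0,0,0.07,-0.001,0,0.106,0,0,0,0.07,-0.001,0,0.106,0,0,0,0.07,-0.001,0,0.106,0,0,0,0.03,-0.001,0,0.106,0,0,0,0.03,-0.001,0,0.106,0,0,0,0.03,-0.001,0,0.106,0,0,0,0.03,-0.001,0,0.06,0,0,0,0.03,-0.001,0,0.0,0,0,0,0.03,-0.001,0,-0.02,0,0,0,0.03]}}

```text
time: 20.35
tool_pos: [0.5742, -0.2931, 0.1565]
ee_rot: [3.131, 0.004, 1.255]
wrist_force: [0.5, 0.1, -0.7]
width: 0.0396
finger_force: 30.0
```

Emit:
{"method": "servo_tool", "body": {"commands": [0.26,-0.167,0,0,0,-15,0.03,0.26,-0.167,0,0,0,-15,0.03,0.26,-0.167,0,0,0,-15,0.03,0.26,-0.167,0,0,0,-15,0.03,0.26,-0.167,0,0,0,-15,0.03,0.548,-0.352,0,0,0,-31,0.03,0.548,-0.352,0,0,0,-31,0.03,0.548,-0.352,0,0,0,-31,0.03,0.548,-0.352,0,0,0,-31,0.03,0.548,-0.352,0,0,0,-31,0.03]}}

```text
time: 21.6
tool_pos: [0.4143, 0.3112, 0.1495]
ee_rot: [3.14, 0.002, 1.797]
wrist_force: [1.0, -0.2, -0.6]
width: 0.0401
finger_force: 30.0
```

```bash
python3 - <<'E'
from plan import *
plan((.408,.339,.15,1.80),(.408,.339,.058,1.80))
E
```

```text
at [0.4143 0.3112 0.1495] [3.140e+00 2.000e-03 1.797e+00] t 21.6 w 0.0401 F [ 1.  -0.2 -0.6] q1,q6 [0.54 0.31]
(0.408, 0.339, 0.15, 1.8) -> [0.0285, 0.0, -0.0005] [0.1, 0.1, -0.2] dist 0.028
(0.408, 0.339, 0.058, 1.8) -> [0.0287, -0.0001, 0.0915] [0.1, 0.1, -0.2] dist 0.096
```

Emit:
{"method": "servo_tool", "body": {"commands": [0,0,0,0,0,0,0.03,0,0,0,0,0,0,0.03,0,0,0,0,0,0,0.03]}}

```text
time: 21.98
tool_pos: [0.4157, 0.308, 0.1493]
ee_rot: [3.141, 0.003, 1.794]
wrist_force: [0.3, 0.3, -1.0]
width: 0.0396
finger_force: 30.0
```

```bash
python3 - <<'E'
from plan import *
plan((.408,.339,.15,1.80),(.408,.339,.058,1.80))
E
```

```text
at [0.4157 0.308  0.1493] [3.141e+00 3.000e-03 1.794e+00] t 21.98 w 0.0396 F [ 0.3  0.3 -1. ] q1,q6 [0.53 0.31]
(0.408, 0.339, 0.15, 1.8) -> [0.0319, -0.0006, -0.0008] [0.1, 0.2, -0.3] dist 0.032
(0.408, 0.339, 0.058, 1.8) -> [0.0322, -0.0007, 0.0912] [0.1, 0.2, -0.3] dist 0.097
```

Emit:
{"method": "servo_tool", "body": {"commands": [0.032,-0.0005,0,0,0,0,0.03,0.032,-0.0005,0.03,0,0,0,0.03,0.032,-0.0005,0.085,0,0,0,0.03,0.032,-0.0005,0.09,0,0,0,0.03,0.032,-0.0005,0.09,0,0,0,0.06,0.032,-0.0005,0.09,0,0,0,0.06,0.032,-0.0005,0.09,0,0,0,0.06,0.032,-0.0005,0.04,0,0,0,0.06,0.032,-0.0005,-0.01,0,0,0,0.06,0.032,-0.0005,-0.01,0,0,0,0.06]}}

```text
time: 23.22
tool_pos: [0.4103, 0.3425, 0.1661]
ee_rot: [3.128, -0.002, 1.797]
wrist_force: [0.3, -0.3, 0.6]
width: 0.0601
finger_force: 0.0
```

```bash
python3 - <<'E'
from plan import *
# handle: fixture(-.110, -.0882)
c,s=np.cos(.0302),np.sin(.0302);f=lambda i,j:(round(.554+c*i-s*j,4),round(-.0049+s*i+c*j,4))
print("handle",f(-.110,-.0882),"home",f(-.11,.1),"hinge",f(.094,.1),"lip",f(.094,.1))
h=f(-.11,-.0882);plan((*h,.15,3.172),(*h,.15,.03),(*h,.055,.03))
E
```

```text
handle (np.float64(0.4467), np.float64(-0.0964)) home (np.float64(0.441), np.float64(0.0917)) hinge (np.float64(0.6449), np.float64(0.0979)) lip (np.float64(0.6449), np.float64(0.0979))
at [0.4103 0.3425 0.1661] [ 3.128e+00 -2.000e-03  1.797e+00] t 23.23 w 0.0601 F [ 0.3 -0.3  0.6] q1,q6 [0.59 0.37]
(np.float64(0.4467), np.float64(-0.0964), 0.15, 3.172) -> [-0.436, -0.0631, 0.0143] [0.7, 0.4, -78.8] dist 0.441
(np.float64(0.4467), np.float64(-0.0964), 0.15, 0.03) -> [-0.436, -0.0631, 0.0143] [0.4, -0.8, 101.2] dist 0.441
(np.float64(0.4467), np.float64(-0.0964), 0.055, 0.03) -> [-0.4362, -0.0643, 0.1093] [0.4, -0.8, 101.2] dist 0.454
```

Emit:
{"method": "servo_tool", "body": {"commands": [-0.218,-0.031,0,0,0,-40,0.06,-0.218,-0.031,0,0,0,-40,0.06,-0.218,-0.031,0,0,0,-40,0.06,-0.218,-0.031,0,0,0,-40,0.06,-0.436,-0.063,0.01,0,0,-78.8,0.06,-0.436,-0.063,0.01,0,0,-78.8,0.06,-0.436,-0.063,0.01,0,0,-78.8,0.06,-0.436,-0.063,0.01,0,0,-78.8,0.06,-0.436,-0.063,0.01,0,0,-78.8,0.06,-0.436,-0.063,0.01,0,0,-78.8,0.06]}}

```text
time: 24.48
tool_pos: [0.4432, -0.0994, 0.1495]
ee_rot: [-3.14, 0.0, -3.115]
wrist_force: [0.2, 0.8, -0.6]
width: 0.0603
finger_force: 0.0
```

```bash
python3 - <<'E'
from plan import *
S=snapshot("scene");T=snapshot("top")
a=S["img"][80:310,80:380];b=T["img"][120:280,100:400]
cv2.imwrite("pics/e1.png",np.vstack([cv2.resize(a,(450,345)),cv2.resize(b,(450,240))]))
plan((.4467,-.0964,.055,3.172))
E
```

```text
at [ 0.4434 -0.098   0.1499] [-3.140e+00  1.000e-03 -3.112e+00] t 24.57 w 0.0601 F [ 0.2  0.4 -0.5] q1,q6 [-0.34 -1.94]
(0.4467, -0.0964, 0.055, 3.172) -> [-0.0032, 0.0016, 0.0949] [-0.1, 0.1, -0.1] dist 0.095
```

View pics/e1.png

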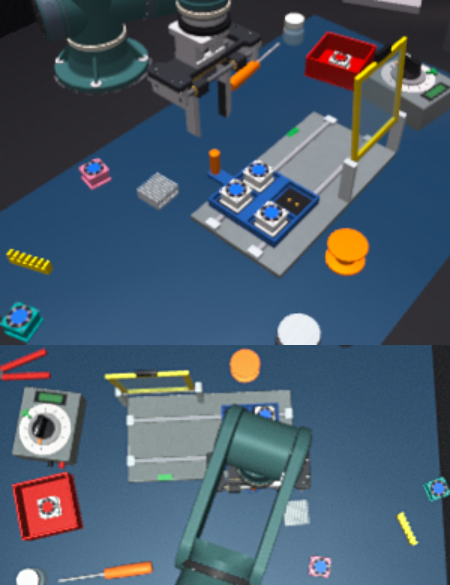

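The red-stickered fan lies in the bin at (340,58) of the composite, and all three blue ones are in their pockets. Next I grip the handle.

Emit:
{"method": "servo_tool", "body": {"commands": [-0.003,0.0015,0.05,0,0,0,0.06,-0.003,0.0015,0.095,0,0,0,0.06,-0.003,0.0015,0.095,0,0,0,0.06,-0.003,0.0015,0.095,0,0,0,0.01,-0.003,0.0015,0.095,0,0,0,0.01,-0.003,0.0015,0.095,0,0,0,0.01,-0.003,0.0015,0.095,0,0,0,0.01,-0.003,0.0015,0.095,0,0,0,0.01,-0.003,0.0015,0.095,0,0,0,0.01]}}

```text
time: 25.7
tool_pos: [0.4472, -0.0968, 0.0559]
ee_rot: [-3.14, 0.003, -3.111]
wrist_force: [-0.4, 1.7, 4.0]
width: 0.0173
finger_force: 30.0
```

```bash
python3 - <<'E'
from plan import *
o=robot.get_obs()["tool_pos"];x,y=o[0],o[1]
for d in(.18,.188,.192):plan((x-.0302*d,y+d*.9995,o[2],3.172))
E
```

```text
at [ 0.4472 -0.0968  0.0559] [-3.140e+00  3.000e-03 -3.111e+00] t 25.7 w 0.0173 F [-0.4  1.7  4. ] q1,q6 [-0.34 -1.94]
(np.float64(0.44177119017191047), np.float64(0.08308399859113469), np.float64(0.05586383957044605), 3.172) -> [0.0, 0.18, -0.0002] [-0.1, 0.1, -0.0] dist 0.18
at [ 0.4472 -0.0968  0.0559] [-3.140e+00  3.000e-03 -3.111e+00] t 25.7 w 0.0173 F [-0.4  1.7  4. ] q1,q6 [-0.34 -1.94]
(np.float64(0.44152959017191046), np.float64(0.09107999859113469), np.float64(0.05586383957044605), 3.172) -> [0.0, 0.188, -0.0002] [-0.1, 0.1, -0.0] dist 0.188
at [ 0.4472 -0.0968  0.0559] [-3.140e+00  3.000e-03 -3.111e+00] t 25.7 w 0.0173 F [-0.4  1.7  4. ] q1,q6 [-0.34 -1.94]
(np.float64(0.4414087901719105), np.float64(0.0950779985911347), np.float64(0.05586383957044605), 3.172) -> [0.0, 0.192, -0.0003] [-0.1, 0.1, -0.0] dist 0.192
```

Emit:
{"method": "servo_tool", "body": {"commands": [0,0.012,0,0,0,0,0.01,0,0.03,0,0,0,0,0.01,0,0.052,0,0,0,0,0.01,0,0.075,0,0,0,0,0.01,0,0.098,0,0,0,0,0.01,0,0.12,0,0,0,0,0.01,0,0.14,0,0,0,0,0.01,0,0.157,0,0,0,0,0.01,0,0.17,0,0,0,0,0.01,0,0.175,0,0,0,0,0.01]}}

```text
time: 26.95
tool_pos: [0.4412, 0.078, 0.0559]
ee_rot: [-3.138, 0.002, -3.11]
wrist_force: [-3.6, -1.9, 8.5]
width: 0.0175
finger_force: 30.0
```

Emit:
{"method": "servo_tool", "body": {"commands": [0,0.004,0,0,0,0,0.01,0,0.008,0,0,0,0,0.01,0,0.012,0,0,0,0,0.01,0,0.014,0,0,0,0,0.01,0,0.015,0,0,0,0,0.01,0,0.015,0,0,0,0,0.01]}}

```text
time: 27.7
tool_pos: [0.4407, 0.0926, 0.0558]
ee_rot: [-3.138, 0.001, -3.111]
wrist_force: [-3.2, -1.8, 8.7]
width: 0.0172
finger_force: 30.0
```

Emit:
{"method": "servo_tool", "body": {"commands": [0,0.002,0,0,0,0,0.01,0,0.004,0,0,0,0,0.01,0,0.004,0,0,0,0,0.01]}}

```text
time: 28.08
tool_pos: [0.4407, 0.0938, 0.0558]
ee_rot: [-3.132, 0.001, -3.111]
wrist_force: [-1.9, -9.1, 9.8]
width: 0.017
finger_force: 30.1
```

Emit:
{"method": "servo_tool", "body": {"commands": [0,0,0,0,0,0,0.04,0,0,0,0,0,0,0.04,0,0,0,0,0,0,0.04,0,0,0,0,0,0,0.04,0,0,-0.05,0,0,0,0.04,0,0,-0.11,0,0,0,0.04,0,0,-0.17,0,0,0,0.0,0,0,-0.23,0,0,0,0.0,0,0,-0.27,0,0,0,0.0,0,0,-0.27,0,0,0,0]}}

```text
time: 29.32
tool_pos: [0.4418, 0.0975, 0.3288]
ee_rot: [-3.14, 0.009, -3.111]
wrist_force: [-0.3, 0.2, -0.3]
width: 0.0033
finger_force: 0.0
```

```bash
python3 - <<'E'
from plan import *
S=snapshot("scene");T=snapshot("top")
a=S["img"][95:255,200:400];b=T["img"][120:220,100:300]
cv2.imwrite("pics/f1.png",np.vstack([cv2.resize(a,None,fx=2.5,fy=2.5,interpolation=2),cv2.resize(b,(400,200),interpolation=2)][:1]))
plan()
c,s=np.cos(.0302),np.sin(.0302);f=lambda i,j,z:np.array([.554+c*i-s*j,-.0049+s*i+c*j,z])
print("tray home handle px",w2px(S,f(-.11,.1,.075)),"scale",[((w2px(S,f(-.11,.1,.075))-[200,95])*2.5).round(0)])
# guard upright predictions vs angle: free edge corners & lip
for th in(1.45,1.57,1.7):
    for y in(25,175):
        e=f(.094-.165*np.cos(th),y/1e3,.088+.165*np.sin(th));print(th,y,((w2px(S,e)-[200,95])*2.5).round(0),w2px(T,e).round(1))
E
```

```text
at [0.4404 0.0973 0.3241] [-3.140e+00  1.000e-03 -3.111e+00] t 29.43 w 0.0004 F [ 0.2 -0.  -0.4] q1,q6 [ 0.09 -1.51]
tray home handle px [267.37704633 146.17836563] scale [array([168., 128.])]
1.45 25 [292.  93.] [225.9 138. ]
1.45 175 [375.  23.] [170.8 140.4]
1.57 25 [312. 101.] [225.7 130.9]
1.57 175 [393.  30.] [170.7 133.3]
1.7 25 [333. 112.] [225.5 123.6]
1.7 175 [413.  39.] [170.8 126. ]
```

View pics/f1.png

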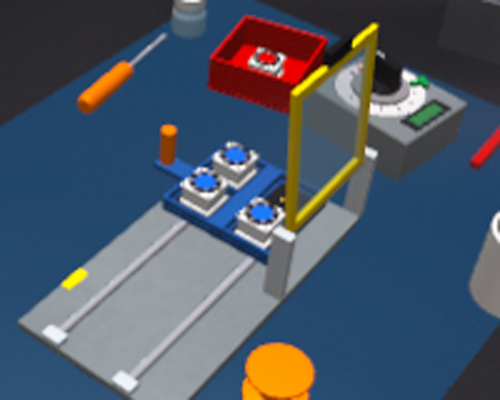

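The carrier is fully home: the handle is at (169,128), exactly where predicted. The guard angle is about 1.45 rad (corners near (293,90) and (377,25)). I'll go behind the panel with closed fingers.

```bash
cat > g.py <<'E'
from plan import *
c,s=np.cos(.0302),np.sin(.0302);f=lambda i,j,z,w=3.172:(.554+c*i-s*j,-.0049+s*i+c*j,z,w)
def edge(th,rho=.15): return f(.094-rho*np.cos(th)+.006*np.sin(th)+.008,.1,.088+rho*np.sin(th)+.006*np.cos(th)+.011)
E
python3 - <<'E'
from g import *
plan(f(.125,.1,.324),f(.125,.1,.249),*[edge(t) for t in(1.5,1.3,1.1,.9,.7,.5,.3,.1,0,-.03)])
E
```

```text
at [0.4404 0.0973 0.3241] [-3.140e+00  1.000e-03 -3.111e+00] t 29.43 w 0.0004 F [ 0.2 -0.  -0.4] q1,q6 [ 0.09 -1.51]
(np.float64(0.6759234608714481), np.float64(0.09882882766679899), 0.324, 3.172) -> [-0.2354, -0.0057, 0.0003] [-0.1, 0.0, -0.0] dist 0.235
(np.float64(0.6759234608714481), np.float64(0.09882882766679899), 0.249, 3.172) -> [-0.2354, -0.0055, 0.0753] [-0.1, 0.0, -0.0] dist 0.247
(np.float64(0.6483104474142919), np.float64(0.09799466104719753), np.float64(0.24904867120061439), 3.172) -> [-0.2077, -0.0055, 0.0753] [-0.1, 0.0, -0.0] dist 0.221
(np.float64(0.6186061334744059), np.float64(0.09709731794535677), np.float64(0.24513872078432647), 3.172) -> [-0.178, -0.0055, 0.0791] [-0.1, 0.0, -0.0] dist 0.195
(np.float64(0.5902703611932738), np.float64(0.09624131737105426), np.float64(0.2354026807377688), 3.172) -> [-0.1497, -0.0055, 0.0889] [-0.1, 0.0, -0.0] dist 0.174
(np.float64(0.564432788393044), np.float64(0.09546078536592142), np.float64(0.22022869625374647), 3.172) -> [-0.1238, -0.0054, 0.104] [-0.1, 0.0, -0.0] dist 0.162
(np.float64(0.5421234775660859), np.float64(0.094
[... 222 characters left out ...]
 [-0.0835, -0.0053, 0.148] [-0.1, 0.0, -0.0] dist 0.17
(np.float64(0.5114711308035063), np.float64(0.09386085687754757), np.float64(0.14906004993395458), 3.172) -> [-0.0708, -0.0053, 0.1751] [-0.1, 0.0, -0.0] dist 0.189
(np.float64(0.5043501072042351), np.float64(0.09364573656142841), np.float64(0.11994503748869237), 3.172) -> [-0.0636, -0.0052, 0.2042] [-0.1, 0.0, -0.0] dist 0.214
(np.float64(0.5030023463356165), np.float64(0.09360502180461452), np.float64(0.105), 3.172) -> [-0.0622, -0.0052, 0.2192] [-0.1, 0.0, -0.0] dist 0.228
(np.float64(0.5028899195604016), np.float64(0.09360162548341332), np.float64(0.10049797517211956), 3.172) -> [-0.0621, -0.0052, 0.2237] [-0.1, 0.0, -0.0] dist 0.232
```

Emit:
{"method": "servo_tool", "body": {"commands": [-0.12,-0.003,0,0,0,0,0,-0.12,-0.003,0,0,0,0,0,-0.235,-0.0055,0,0,0,0,0,-0.235,-0.0055,0,0,0,0,0,-0.235,-0.0055,0,0,0,0,0,-0.235,-0.0055,0.03,0,0,0,0,-0.235,-0.0055,0.075,0,0,0,0,-0.235,-0.0055,0.075,0,0,0,0,-0.235,-0.0055,0.075,0,0,0,0]}}

```text
time: 30.55
tool_pos: [0.6753, 0.0988, 0.252]
ee_rot: [-3.14, 0.003, -3.111]
wrist_force: [-0.6, 0.3, 0.1]
width: 0.0004
finger_force: 0.0
```

```bash
python3 - <<'E'
from g import *
plan(*[edge(t) for t in(1.4,1.2,1.,.8,.6,.4,.2,0,-.03)])
E
```

```text
at [0.6753 0.0988 0.252 ] [-3.140e+00  3.000e-03 -3.111e+00] t 30.55 w 0.0004 F [-0.6  0.3  0.1] q1,q6 [ 0.06 -1.54]
(np.float64(0.633360504754284), np.float64(0.0975430354703193), np.float64(0.24783726235567047), 3.172) -> [0.042, 0.0, 0.004] [-0.1, 0.2, 0.0] dist 0.042
(np.float64(0.6041947543753393), np.float64(0.09666196193448473), np.float64(0.24098000942194397), 3.172) -> [0.0712, 0.0, 0.0108] [-0.1, 0.2, 0.0] dist 0.072
(np.float64(0.5769720818620918), np.float64(0.09583958719649655), np.float64(0.2284624615563933), 3.172) -> [0.0984, 0.0001, 0.0232] [-0.1, 0.2, 0.0] dist 0.101
(np.float64(0.5527777692615338), np.float64(0.09510869674200476), np.float64(0.2107836538910114), 3.172) -> [0.1227, 0.0001, 0.0408] [-0.1, 0.2, 0.0] dist 0.129
(np.float64(0.5325763674674809), np.float64(0.09449842886697178), np.float64(0.18864838469871337), 3.172) -> [0.143, 0.0002, 0.0629] [-0.1, 0.2, 0.0] dist 0.156
(np.float64(0.5171732426202524), np.float64(0.09403311302576352), np.float64(0.16293911731031488), 3.172) -> [0.1585, 0.0002, 0.0886] [-0.1, 0.2, 0.0] dist 0.182
(np.float64(0.507182468700136), np.float64(0.09373129989257989), np.float64(0.13468079908630662), 3.172) -> [0.1685, 0.0003, 0.1168] [-0.1, 0.2, 0.0] dist 0.205
(np.float64(0.5030023463356165), np.float64(0.09360502180461452), np.float64(0.105), 3.172) -> [0.1728, 0.0003, 0.1465] [-0.1, 0.2, 0.0] dist 0.227
(np.float64(0.5028899195604016), np.float64(0.09360162548341332), np.float64(0.10049797517211956), 3.172) -> [0.1729, 0.0003, 0.151] [-0.1, 0.2, 0.0] dist 0.23
```

Spread over finer rows, stopping near θ≈0.6 to check the force.

Emit:
{"method": "servo_tool", "body": {"commands": [0.02,0,0.002,0,0,0,0,0.042,0,0.003,0,0,0,0,0.057,0,0.006,0,0,0,0,0.071,0,0.01,0,0,0,0,0.085,0,0.016,0,0,0,0,0.0985,0,0.0225,0,0,0,0,0.111,0,0.031,0,0,0,0,0.1225,0,0.04,0,0,0,0,0.133,0,0.051,0,0,0,0,0.143,0,0.062,0,0,0,0]}}

```text
time: 31.8
tool_pos: [0.5346, 0.0944, 0.1928]
ee_rot: [-3.14, 0.01, -3.111]
wrist_force: [0.7, -0.2, 0.4]
width: 0.0004
finger_force: 0.7
```

```bash
python3 - <<'E'
from g import *
plan(*[edge(t) for t in(.5,.4,.3,.2,.1,0,-.03)])
E
```

```text
at [0.5346 0.0944 0.1928] [-3.14   0.01  -3.111] t 31.8 w 0.0004 F [ 0.7 -0.2  0.4] q1,q6 [ 0.07 -1.53]
(np.float64(0.5242318305339689), np.float64(0.09424634721073505), np.float64(0.17617932616197268), 3.172) -> [0.0105, 0.0002, 0.0165] [-0.1, 0.6, -0.0] dist 0.02
(np.float64(0.5171732426202524), np.float64(0.09403311302576352), np.float64(0.16293911731031488), 3.172) -> [0.0177, 0.0002, 0.0297] [-0.1, 0.6, -0.0] dist 0.035
(np.float64(0.5114711308035063), np.float64(0.09386085687754757), np.float64(0.14906004993395458), 3.172) -> [0.0236, 0.0002, 0.0435] [-0.1, 0.6, -0.0] dist 0.049
(np.float64(0.507182468700136), np.float64(0.09373129989257989), np.float64(0.13468079908630662), 3.172) -> [0.028, 0.0002, 0.0578] [-0.1, 0.6, -0.0] dist 0.064
(np.float64(0.5043501072042351), np.float64(0.09364573656142841), np.float64(0.11994503748869237), 3.172) -> [0.031, 0.0003, 0.0725] [-0.1, 0.6, -0.0] dist 0.079
(np.float64(0.5030023463356165), np.float64(0.09360502180461452), np.float64(0.105), 3.172) -> [0.0325, 0.0003, 0.0874] [-0.1, 0.6, -0.0] dist 0.093
(np.float64(0.5028899195604016), np.float64(0.09360162548341332), np.float64(0.10049797517211956), 3.172) -> [0.0327, 0.0003, 0.0919] [-0.1, 0.6, -0.0] dist 0.098
```

```bash
python3 - <<'E'
from g import *
S=snapshot("scene");a=S["img"][70:255,200:400]
cv2.imwrite("pics/g1.png",cv2.resize(a,None,fx=2.5,fy=2.5,interpolation=2))
plan()
E
```

```text
at [0.5328 0.0944 0.1909] [-3.14   0.006 -3.111] t 31.85 w 0.0004 F [-1.2  0.2 -0.7] q1,q6 [ 0.07 -1.53]
```

View pics/g1.png

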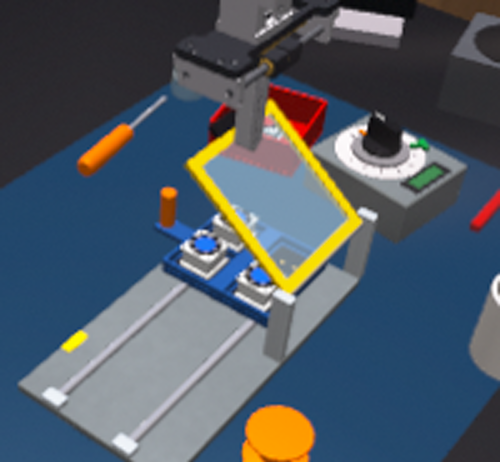

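The guard has followed to about 0.6 rad, with the fingertips on its outer face at (248,145). I'll continue down.

Emit:
{"method": "servo_tool", "body": {"commands": [0.005,0,0.007,0,0,0,0,0.01,0,0.015,0,0,0,0,0.016,0,0.027,0,0,0,0,0.022,0,0.04,0,0,0,0,0.026,0,0.053,0,0,0,0,0.029,0,0.066,0,0,0,0,0.031,0,0.078,0,0,0,0,0.031,0,0.086,0,0,0,0,0.031,0,0.088,0,0,0,0,0.031,0,0.088,0,0,0,0]}}

```text
time: 33.1
tool_pos: [0.5014, 0.0931, 0.1048]
ee_rot: [-3.139, 0.002, -3.111]
wrist_force: [-9.1, -0.7, 23.3]
width: 0.0004
finger_force: 11.5
```

Emit:
{"method": "servo_tool", "body": {"commands": [0,0,-0.04,0,0,0,0,0,0,-0.1,0,0,0,0,0,0,-0.14,0,0,0,0,0,0,-0.14,0,0,0,0]}}

```text
time: 33.6
tool_pos: [0.5033, 0.0935, 0.2435]
ee_rot: [-3.14, 0.008, -3.111]
wrist_force: [0.1, 0.7, -0.8]
width: 0.0005
finger_force: 0.0
```

```bash
python3 - <<'E'
from g import *
S=snapshot("scene");T=snapshot("top");plan()
a=S["img"][80:255,200:400];b=T["img"][150:210,100:160];d=S["img"][105:150,340:400]
for p in(T,S):
    h=cv2.cvtColor(p["img"],cv2.COLOR_BGR2HSV)
    for n,lo,hi,z in(("green",(50,130,90),(80,255,255),.064),("orange",(5,150,120),(18,255,255),.064)):
        m=cv2.inRange(h,lo,hi);k,l,s,ce=cv2.connectedComponentsWithStats(m)
        for i in range(1,k):
            w=px2w(p,*ce[i],z)
            if s[i,4]>2 and abs(w[0]-.57)<.09 and abs(w[1]-.345)<.09: print(n,ce[i].round(1),s[i,4],w[:2].round(4))
    # white dial hull
    m=cv2.inRange(h,(0,0,170),(180,60,255));uv=np.argwhere(m)[:,::-1]
    w=np.array([px2w(p,*q,.063)[:2] for q in uv]);k=np.hypot(w[:,0]-.568,w[:,1]-.345)<.075
    print("dial circle",cv2.minEnclosingCircle((w[k]*1000).astype(np.float32)),cv2.fitEllipse(cv2.convexHull((w[k]*1000).astype(np.float32))))
cv2.imwrite("pics/k1.png",np.hstack([cv2.resize(a,(400,350),interpolation=2),cv2.resize(b,(350,350),interpolation=2)]))
E
```

```text
at [0.5013 0.0934 0.2386] [-3.139 -0.    -3.111] t 33.7 w 0.0005 F [-0.7  0.  -0.3] q1,q6 [ 0.07 -1.53]
green [116.6 165.1] 10 [0.6044 0.3878]
orange [125.9 183.6] 7 [0.5439 0.3549]
dial circle ((569.2252197265625, 345.7511901855469), 56.58891677856445) ((568.296142578125, 349.94036865234375), (99.54255676269531, 112.92312622070312), 101.3436279296875)
green [367.9 127.4] 17 [0.6038 0.3846]
green [372.6 137.8] 5 [0.6406 0.3459]
orange [345.  122.7] 3 [0.5378 0.3583]
dial circle ((570.3843383789062, 338.2346496582031), 58.47868728637695) ((571.894287109375, 339.6413879394531), (109.12909698486328, 115.13352966308594), 24.418066024780273)
```

View pics/k1.png

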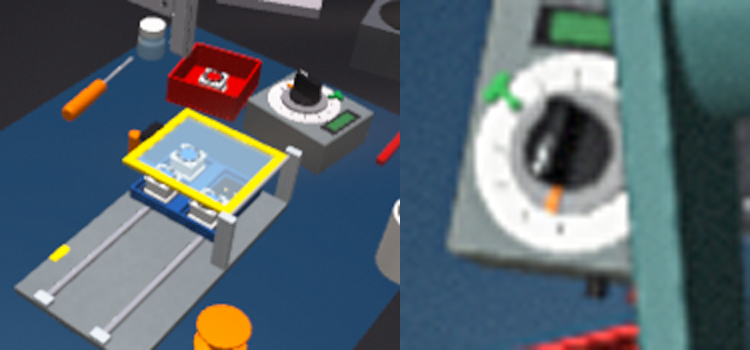

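The guard is fully down. The arm hides part of the dial, so I'll step aside for a clean knob measurement.

Emit:
{"method": "servo_tool", "body": {"commands": [0.056,-0.19,0,0,0,26,0.05,0.056,-0.19,0,0,0,26,0.05,0.056,-0.19,0,0,0,26,0.05,0.056,-0.19,0,0,0,26,0.05,0.056,-0.19,0,0,0,26,0.05]}}

```text
time: 34.33
tool_pos: [0.4507, -0.0981, 0.2381]
ee_rot: [-3.141, -0.002, 2.717]
wrist_force: [-0.2, 0.4, -0.4]
width: 0.0472
finger_force: 0.0
```

```bash
cat > k.py <<'E'
from g import *
from scipy.optimize import least_squares
def knob(names=("top","scene"),z=.062,c0=(.568,.345),verbose=True):
    out={}
    for n in names:
        p=snapshot(n);h=cv2.cvtColor(p["img"],cv2.COLOR_BGR2HSV)
        m=cv2.inRange(h,(0,0,150),(180,70,255))
        # rays from centre outwards: last bright sample = dial rim
        g=p["img"].min(2).astype(np.float32);P=[]
        for a in np.arange(0,2*np.pi,.1):
            r=np.arange(.035,.075,.0005)
            uv=np.array([w2px(p,[c0[0]+q*np.cos(a),c0[1]+q*np.sin(a),z]) for q in r],np.float32)
            v=cv2.remap(g,uv[:,0][None],uv[:,1][None],1)[0]
            d=v[:-8]-v[8:];k=d.argmax()
            if d[k]>25:P.append([c0[0]+r[k+4]*np.cos(a),c0[1]+r[k+4]*np.sin(a)])
        P=np.array(P)
        s=least_squares(lambda q:np.hypot(P[:,0]-q[0],P[:,1]-q[1])-q[2],[*c0,.055],loss="soft_l1",f_scale=.001)
        print(n,"dial",s.x.round(4),len(P),"rms",np.sqrt((s.fun**2).mean()).round(4))
        for nm,lo,hi in(("green",(50,130,90),(80,255,255)),("orange",(5,130,120),(20,255,255))):
            mm=cv2.inRange(h,lo,hi);k,l,st,ce=cv2.connectedComponentsWithStats(mm)
            for i in range(1,k):
                w=px2w(p,*ce[i],z+.003)[:2]-s.x[:2]
                if st[i,4]>2 and np.hypot(*w)<.07: print(nm,st[i,4],"r",np.hypot(*w).round(4),"ang",np.degrees(np.arctan2(w[1],w[0])).round(1))
        b=cv2.resize(p["img"][150:210,100:160] if n=="top" else p["img"][95:155,330:390],(400,400),interpolation=2);out[n]=b
    return np.hstack(list(out.values()))
E
python3 - <<'E'
from k import *
cv2.imwrite("pics/k2.png",knob());plan()
E
```

```text
top dial [0.5701 0.3451 0.0556] 63 rms 0.0011
green 5 r 0.0683 ang 8.7
green 10 r 0.0543 ang 51.2
orange 7 r 0.0281 ang 160.2
scene dial [0.5715 0.3414 0.0565] 57 rms 0.0055
green 17 r 0.0532 ang 51.9
green 5 r 0.0692 ang 0.1
orange 4 r 0.0373 ang 154.1
at [ 0.4514 -0.0969  0.239 ] [-3.141 -0.     2.72 ] t 34.42 w 0.0498 F [-0.1  0.2 -0.4] q1,q6 [-0.33 -1.48]
```

View pics/k2.png

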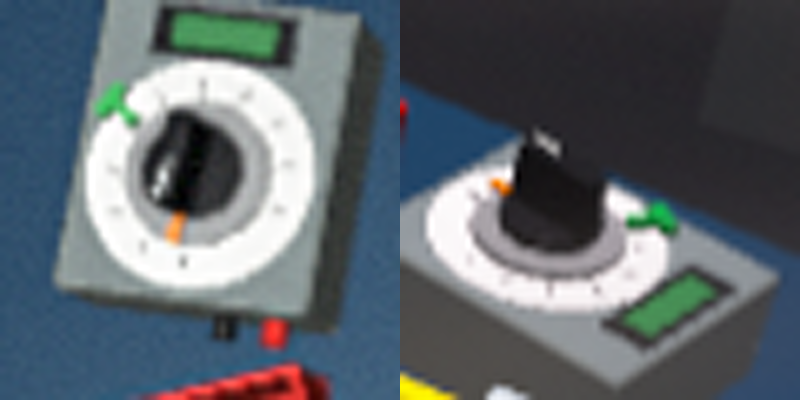

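```bash
python3 - <<'E'
from g import *
T=snapshot("top");S=snapshot("scene")
for z in(.09,.095,.1,.105,.11):print(z,px2w(T,123.6,178.1,z)[:2].round(4),px2w(S,351.6,116,z)[:2].round(4))
plan((.57,.345,.18,2.845),(.57,.345,.088,2.845))
E
```

```text
0.09 [0.5558 0.3539] [0.5504 0.3672]
0.095 [0.5547 0.3521] [0.5536 0.3599]
0.1 [0.5535 0.3504] [0.5567 0.3526]
0.105 [0.5524 0.3486] [0.5598 0.3453]
0.11 [0.5513 0.3468] [0.563 0.338]
at [ 0.4518 -0.0967  0.2396] [-3.141e+00  1.000e-03  2.721e+00] t 34.52 w 0.0497 F [0.2 0.  0.1] q1,q6 [-0.33 -1.48]
(0.57, 0.345, 0.18, 2.845) -> [0.0726, 0.4515, 0.0591] [-0.1, 0.1, -7.1] dist 0.461
(0.57, 0.345, 0.088, 2.845) -> [0.0727, 0.4516, 0.1511] [-0.1, 0.1, -7.1] dist 0.482
```

Emit:
{"method": "servo_tool", "body": {"commands": [0.036,0.225,0,0,0,-3.5,0.05,0.036,0.225,0,0,0,-3.5,0.05,0.036,0.225,0,0,0,-3.5,0.05,0.0725,0.4515,0,0,0,-7.1,0.05,0.0725,0.4515,0,0,0,-7.1,0.05,0.0725,0.4515,0,0,0,-7.1,0.05,0.0725,0.4515,0.04,0,0,-7.1,0.05,0.0725,0.4515,0.059,0,0,-7.1,0.05,0.0725,0.4515,0.059,0,0,-7.1,0.05,0.0725,0.4515,0.059,0,0,-7.1,0.05]}}

```text
time: 35.78
tool_pos: [0.5708, 0.3433, 0.1814]
ee_rot: [-3.14, 0.003, 2.843]
wrist_force: [-0.1, 0.3, 0.9]
width: 0.0502
finger_force: 0.0
```

```bash
python3 - <<'E'
from g import *
plan((.57,.345,.087,2.845))
E
```

```text
at [0.5708 0.3433 0.1814] [-3.140e+00  3.000e-03  2.843e+00] t 35.77 w 0.0502 F [-0.1  0.3  0.9] q1,q6 [ 0.46 -0.81]
(0.57, 0.345, 0.087, 2.845) -> [0.0016, 0.0015, 0.0944] [-0.1, 0.2, -0.1] dist 0.094
```

Emit:
{"method": "servo_tool", "body": {"commands": [0.001,0.001,0.05,0,0,0,0.05,0.001,0.001,0.08,0,0,0,0.05,0.001,0.001,0.094,0,0,0,0.05,0.001,0.001,0.094,0,0,0,0.05,0.001,0.001,0.094,0,0,0,0.005,0.001,0.001,0.094,0,0,0,0.005,0.001,0.001,0.094,0,0,0,0.005,0.001,0.001,0.094,0,0,0,0.005,0.001,0.001,0.094,0,0,0,0.005]}}

```text
time: 36.9
tool_pos: [0.5714, 0.3456, 0.087]
ee_rot: [3.14, 0.004, 2.842]
wrist_force: [2.9, 4.1, -0.6]
width: 0.0136
finger_force: 29.9
```

```bash
python3 - <<'E'
from g import *
o=robot.get_obs();print(o["finger_force"],np.round(o["wrist_torque"],2))
plan((.57,.345,.087,np.radians(51.5)))
E
```

```text
29.88290637731552 [ 0.81 -0.49 -0.02]
at [0.5714 0.3456 0.087 ] [3.14  0.004 2.842] t 36.9 w 0.0136 F [ 2.9  4.1 -0.6] q1,q6 [ 0.46 -0.81]
(0.57, 0.345, 0.087, np.float64(0.8988445647770797)) -> [0.0011, -0.001, -0.0] [0.3, 0.0, 111.4] dist 0.001
```

Emit:
{"method": "servo_tool", "body": {"commands": [0,0,0,0,0,7,0.005,0,0,0,0,0,14,0.005,0,0,0,0,0,21,0.005,0,0,0,0,0,28,0.005,0,0,0,0,0,35,0.005,0,0,0,0,0,42,0.005,0,0,0,0,0,49,0.005,0,0,0,0,0,56,0.005,0,0,0,0,0,56,0.005]}}

```text
time: 38.02
tool_pos: [0.5699, 0.3441, 0.087]
ee_rot: [-3.141, 0.002, 1.866]
wrist_force: [-2.0, 0.1, 3.3]
width: 0.014
finger_force: 29.9
```

```bash
python3 - <<'E'
from g import *
o=robot.get_obs();print(o["finger_force"],np.round(o["wrist_torque"],2))
plan((.57,.345,.087,np.radians(51.5)))
E
```

```text
29.891338348388672 [ 0.07  0.43 -0.06]
at [0.5699 0.3441 0.087 ] [-3.141e+00  2.000e-03  1.866e+00] t 38.02 w 0.014 F [-2.   0.1  3.3] q1,q6 [0.46 0.16]
(0.57, 0.345, 0.087, np.float64(0.8988445647770797)) -> [0.0008, 0.0003, -0.0] [0.0, 0.1, 55.4] dist 0.001
```

Emit:
{"method": "servo_tool", "body": {"commands": [0,0,0,0,0,7,0.005,0,0,0,0,0,14,0.005,0,0,0,0,0,21,0.005,0,0,0,0,0,28,0.005,0,0,0,0,0,35,0.005,0,0,0,0,0,42,0.005,0,0,0,0,0,49,0.005,0,0,0,0,0,55.4,0.005,0,0,0,0,0,55.4,0.005,0,0,0,0,0,55.4,0.005]}}

```text
time: 39.28
tool_pos: [0.5679, 0.3445, 0.0869]
ee_rot: [-3.14, 0.004, 0.901]
wrist_force: [-6.1, -0.2, 6.1]
width: 0.0137
finger_force: 29.9
```

Emit:
{"method": "servo_tool", "body": {"commands": [0,0,0,0,0,0,0.04,0,0,0,0,0,0,0.04,0,0,0,0,0,0,0.04,0,0,-0.03,0,0,0,0.05,0,0,-0.08,0,0,0,0.05,0,0,-0.13,0,0,0,0.05,0,0,-0.16,0,0,0,0.05,0,0,-0.16,0,0,0,0.05]}}

```text
time: 40.28
tool_pos: [0.5717, 0.3449, 0.2501]
ee_rot: [3.136, -0.006, 0.898]
wrist_force: [0.5, 0.3, 0.4]
width: 0.0498
finger_force: 0.0
```

```bash
python3 - <<'E'
from g import *
plan((.45,-.10,.245,.9))
E
```

```text
at [0.5717 0.3449 0.2501] [ 3.136 -0.006  0.898] t 40.27 w 0.0498 F [0.5 0.3 0.4] q1,q6 [0.46 1.13]
(0.45, -0.1, 0.245, 0.9) -> [-0.4237, 0.1822, 0.0038] [0.3, -0.3, -0.1] dist 0.461
```

Emit:
{"method": "servo_tool", "body": {"commands": [-0.212,0.091,0,0,0,0,0.05,-0.212,0.091,0,0,0,0,0.05,-0.212,0.091,0,0,0,0,0.05,-0.424,0.182,0,0,0,0,0.05,-0.424,0.182,0,0,0,0,0.05,-0.424,0.182,0,0,0,0,0.05,-0.424,0.182,0,0,0,0,0.05,-0.424,0.182,0,0,0,0,0.05,-0.424,0.182,0,0,0,0,0.05]}}

```text
time: 41.4
tool_pos: [0.4471, -0.1017, 0.2448]
ee_rot: [-3.14, 0.002, 0.894]
wrist_force: [-0.8, 0.1, -0.3]
width: 0.0503
finger_force: 0.0
```

```bash
python3 - <<'E'
from k import *
b=knob()
S=snapshot("scene");a=cv2.resize(S["img"][80:255,190:400],(240,200),interpolation=2)
o=np.zeros((600,800,3),np.uint8);o[:400]=b;o[400:,:240]=a;cv2.imwrite("pics/k3.png",o);plan()
E
```

```text
top dial [0.5701 0.345  0.0556] 63 rms 0.0011
green 10 r 0.0543 ang 51.3
scene dial [0.5714 0.3413 0.0564] 56 rms 0.0057
green 17 r 0.0532 ang 51.9
green 4 r 0.0699 ang 1.7
orange 6 r 0.0366 ang 65.1
at [ 0.4481 -0.0995  0.2459] [3.141e+00 1.000e-03 8.990e-01] t 41.55 w 0.0502 F [-0.1  0.3 -0.2] q1,q6 [-0.34  0.33]
```

View pics/k3.png

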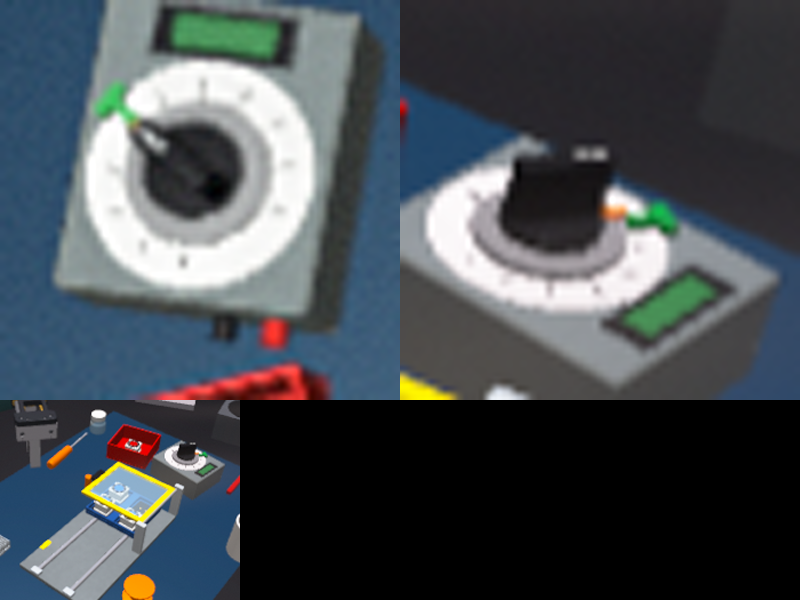

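The nib at (137,125) points straight at the clip, whose inner foot is at (135,122); the two agree within about 2°. The guard is down, the carrier is home, the fans are in place and the arm is clear.

```bash
python3 -c "
from bench import close_job
print(close_job())"
```

```text
the job is handed in; nothing more can be done
None
```

I handed the job in at about 42 s of the 208 s allowed: three blue-stickered fans in the carrier pockets, the red one in the bin, the carrier home, the guard down and the knob pointing at the green clip to within about 2° by picture; `close_job` returned no verdict.

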